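# Change over a guarded push-to-turn selector with a fork key

### The job

Take the fork key from its holder, reach with it through the round guard opening of the grey vacuum changeover box, fit its fork over the bar of the recessed knob, gently push the knob in against its spring and turn it clockwise past its safety catch to the second position. Then put the key back upright in its holder. Do not force the knob or lean on the guard, and leave the bottle, the flask and the beaker alone.

Things in the scene. Friction and masses are not known exactly. Their poses are not given: they have to be found in the camera images.
- box: fixed vacuum changeover box: grey steel housing 150 x 150 x 115 mm high, aluminium guard plate on top, three brass hose barbs on its +x (back) face. Origin: centre of its underside, z up; turned up to 0.4 rad either way. Its recessed knob is a black 48 mm disc with a bare metal grip bar 26 mm long, 8 mm wide, 10 mm high across its axis. More than 20 N between key and box is damage.
- opening (a point): centre of the round guard opening (38 mm diameter, plate 6 mm thick) at the box's upper surface, 115 mm above the worktop; z up. The knob's vertical axis runs through it. The top of the knob's bar lies 28 to 52 mm below it, differing from box to box: not measured, to be found by feel. The knob is sprung downward along this axis (see knob).
- knob (a joint): knob angle, rad, clockwise from above; at 0 the bar lies along the box's x. Starts 0 to 0.3. Catch blocks it at 0.4 unless pushed in 5 mm or more; past 1.0 it springs up, in second position. Stop at 1.35; done above 1.08. Spring: gives at 4.5 N, 1 N per mm (10 N at 5.5 mm), bottoms hard at 7 mm, 11.5 N. Push 10 to 11 N. Over 22 N key on knob is damage.
- key: loose fork key, 135 mm tall, about 150 g. Origin: centre of the fork tips (lowest point), z up the shaft. Two tines, each 22 mm along x, 5 thick, 9 long, 13 mm gap between them in y (23 outside); web above the gap presses on the bar's top; 12 mm shaft; black handle z = 90 to 135 mm, 40 mm along x, 16 thick in y. Key's x must lie along the bar, either way round.
- holder: the fixed grey key holder, a block 70 x 70 x 45 mm high with a square pocket 28 x 28 mm, 35 mm deep, its rim chamfered 3 mm. Origin: centre of the underside. The key stands on the pocket floor, 10 mm above the worktop, on the holder's axis, its x along the holder's x to 0.05 rad.
- bottle: white plastic bottle with red cap, 62 mm diameter, 126 mm tall, bystander. Origin at the underside.
- flask: clear conical glass flask, 70 mm wide, 125 mm tall, bystander. Origin at the underside.
- beaker: small clear beaker, 60 mm wide, 70 mm tall, bystander. Origin at the underside.
Not all that is in view belongs to the job. What is meant by the key is not orange, and is the larger of those in its own colour. What is shaped like the holder but purple is not meant.

How it is judged:
By the outcome, as a careful person would: the job done as asked, in the order asked, and still so for the second after the job is handed in, with the robot touching nothing.
It also fails if it takes over 72 s, if anything falls off the work surface, if the arm or the gripper's body presses on something with over 40 N, if the wrist force passes 120 N, or if a joint passes its speed limit or range.

### The arm

A 6-joint arm with a two-finger parallel gripper is mounted at the origin on a cart in front of the work surface, level with it; the furniture and walls round the work are solid. World frame = base frame: x ahead of the robot, y to its left, z up, the work surface at z = 0. Lengths are in mm, angles in degrees, forces in N, time in s.
With the tool pointing down it reaches from about 350 to 850 mm from the base axis. Payload 8.1 kg.
Tool frame: the origin (TCP) lies midway between the tips of the shut fingers; the grasp point (between the pads) lies hold_point_z behind it (hold_point_z is the distance from the TCP to the grasp point, in mm); z points along the fingers, x is the direction in which the jaws open and shut, and the axes are right-handed (so a half turn about z gives the same grasp; the last joint's range is limited). The gripper opens to 85 mm and grips with 20 to 120 N. Pads are 22 mm wide; open, the fingers measure 114 mm over their backs; the gripper's body (76 mm by 85 mm) begins 54 mm behind the grasp point. The pads swing forward as they close: fully open they stand 13 mm farther back than shut.
Start: joints at [-74.164, 7.471, 85.268, -0, 87.261, -4.893], TCP at [212.395, -561.154, 231.292] pointing down, gripper open.
Joint ranges: [-169.43, 169.43], [-51.17, 129.36], [1.28, 143.12], [-76.62, 256.62], [0, 156.53], [-152.29, 152.29]. Speed limits (degrees/s): [136.94, 136.94, 159.86, 180, 180, 180].

### API

Orientations are given as [roll, pitch, yaw] about the fixed x, y, z axes, in that order (R = Rz(yaw) Ry(pitch) Rx(roll)).
In Python, from bench import * gives the robot as it stands.
- The arm moves only by the shell command python3 -m pendant 'ROWS' [OPENING] [FORCE]. ROWS is JSON, a list that holds one entry, the list of rows, each a list of 4 numbers: the shift along the tool's x, y, z normalised to -1 to 1, where 1 is 0.02 m, then the turn about the tool's z normalised to -1 to 1, where 1 is 0.08 rad. A call has exactly 10 rows; each row shifts and turns the pose as measured when the row begins, along the tool's axes as they then stand; what a row does not reach is not made up. A row lasts 1/12 s, in which the tool goes at most 41.7 mm and 7.16 degrees, less where a joint would pass 70% of its speed; a pose out of reach is approached as far as the arm can. A call with a number of a shift or a turn outside -1 to 1 is refused whole. A call with a gripper value outside its range is refused whole. OPENING is the gripper's target within -1 to 1 (fully open at 1, half-way at 0, shut at -1), set as the call begins (- or left out, the last holds). The fingers move at their own pace and stop on an object; FORCE is the grip in N (left out, the last holds). Time passes only in rows, so rows that do not move let the fingers close, or fill a call up. It gives the time, the measured TCP pose, the force and the opening at its end, in the units of the state.
- sense(): the state, without advancing time (a new reading comes with each control period).
- snapshot(name): name is "scene" or "top"; returns the picture (384x512x3 uint8, red, green, blue); there is no depth.
- calibration(name): a dict with "mtx" (3x3 intrinsics, pixels), "world_to_cam" (4x4, takes a point from world to camera coordinates). Camera axes: x right, y down, z forward; pixel columns grow to the right and rows downward; lengths in mm; the calibration is good to about 2 mm. A picture is of the moment at which its call begins. calibration takes no time and is no camera call.
- hand_in(): hands the job in, once; it reports no verdict.
The state is a dict: "time": time; "joint_pos": joint angles; "qd": joint speeds; "joint_efforts": joint torques, N m; "tool_pos": TCP position; "tcp_rot": TCP orientation; "ft_force": force on the tool from outside, world axes, zero at the start; "wrist_torque": the same for the moment, N m; "finger_gap": finger opening in mm.
Only numpy, scipy, OpenCV 4.12 (cv2) and the standard library are available. Lean on these libraries where they do the work, as an engineer would, in place of code of your own. Each camera call takes 0.05 s, during which the arm holds its last target.

## Working session

There is one attempt and no reset: what is moved stays moved. The work goes in short steps, Python scripts to look and compute and a shell command to move; the robot and the scene stay as the last step left them, time stands still between calls to the robot, and variables do not carry over. Pictures are saved under pics/ and viewed, and the job is handed in when it is done.

```bash
ls; mkdir -p pics
python3 - <<'E'
from bench import *
import cv2
s=sense(); print(s)
for n in("scene","top"):
    im=snapshot(n); cv2.imwrite(f"pics/{n}0.png",im[:,:,::-1]); 
    c=calibration(n); print(n,c)
E
```

```text
pics
{'time': 0.0, 'joint_pos': array([-7.41628151e+01,  7.51548180e+00,  8.53310629e+01,  1.10362157e-03,
        8.72626193e+01, -4.89088025e+00]), 'qd': array([-0.10133423, -0.10443199, -0.04166435, -0.02356547, -0.07838317,
        0.08009249]), 'joint_efforts': array([ 8.79366962e-04, -5.69396281e+01, -5.00546765e+01, -3.58782481e-04,
        1.47577445e-02, -4.00031837e-06]), 'tool_pos': array([ 212.25259386, -560.59391551,  230.22345959]), 'tcp_rot': array([-1.79989595e+02,  1.08672607e-01, -6.92719788e+01]), 'ft_force': array([ 0.58779991, -0.03254746,  0.09261361]), 'wrist_torque': array([-0.04151811, -0.04333868, -0.04989329]), 'finger_gap': 85.11802354224754}
scene {'mtx': array([[410.0854313 ,   0.        , 257.28621337],
       [  0.        , 410.0854313 , 196.35821213],
       [  0.        ,   0.        ,   1.        ]]), 'world_to_cam': array([[ 8.86213189e-01, -4.63093463e-01, -1.30624588e-02,
        -5.46884254e+02],
       [-2.09243002e-01, -3.74950036e-01, -9.03122271e-01,
         2.22284371e+02],
       [ 4.13332251e-01,  8.03092096e-01, -4.29184733e-01,
         1.02416755e+03],
       [ 0.00000000e+00,  0.00000000e+00,  0.00000000e+00,
         1.00000000e+00]])}
top {'mtx': array([[392.41227394,   0.        , 250.06158941],
       [  0.        , 392.41227394, 187.49725738],
       [  0.        ,   0.        ,   1.        ]]), 'world_to_cam': array([[-3.19997332e-04, -9.99842280e-01, -1.77570313e-02,
         7.92655385e+00],
       [-9.97532329e-01,  1.56584140e-03, -7.01911670e-02,
         6.04621560e+02],
       [ 7.02079012e-02,  1.76907518e-02, -9.97375500e-01,
         1.27156250e+03],
       [ 0.00000000e+00,  0.00000000e+00,  0.00000000e+00,
         1.00000000e+00]])}
```

View pics/scene0.png

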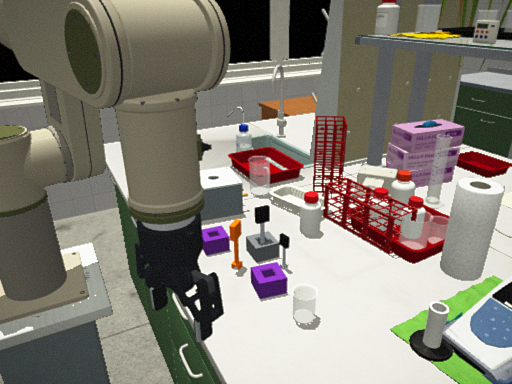

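View pics/top0.png

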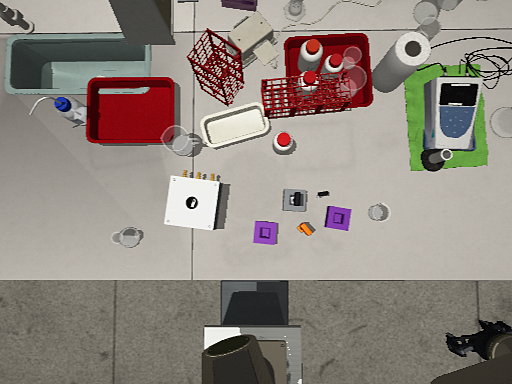

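Key candidates in the top view are the large black key in the grey block at (295,199), a small black one at (323,194) and an orange one at (305,229). The holders are the grey block at (294,200) and the purple ones at (265,232) and (338,217). By the description I choose the large black key in the grey block. I'll check it in a close crop.

```bash
cat > h.py <<'E'
import numpy as np, cv2
from bench import *
def ray(cam,u,v,z):
    c=calibration(cam);K=c["mtx"];T=c["world_to_cam"];R=T[:3,:3];t=T[:3,3]
    d=R.T@np.linalg.inv(K)@np.array([u,v,1.]);o=-R.T@t
    return o+d*(z-o[2])/d[2]
def proj(cam,p):
    c=calibration(cam);K=c["mtx"];T=c["world_to_cam"]
    q=K@(T[:3,:3]@np.asarray(p,float)+T[:3,3]);return q[:2]/q[2]
def crop(im,u,v,w,h,s,name):
    a=im[v:v+h,u:u+w,::-1];cv2.imwrite(name,cv2.resize(a,None,fx=s,fy=s,interpolation=cv2.INTER_CUBIC))
E
python3 - <<'E'
from h import *
t=cv2.imread("pics/top0.png")[:,:,::-1];s=cv2.imread("pics/scene0.png")[:,:,::-1]
a=cv2.resize(t[165:245,155:235],None,fx=5,fy=5,interpolation=cv2.INTER_CUBIC)
b=cv2.resize(t[175:255,265:345],None,fx=5,fy=5,interpolation=cv2.INTER_CUBIC)
cv2.imwrite("pics/ctop.png",np.hstack([a,b])[:,:,::-1])
crop(s,190,160,130,140,4,"pics/cscene.png")
E
```

```text
(no output)
```

View pics/ctop.png

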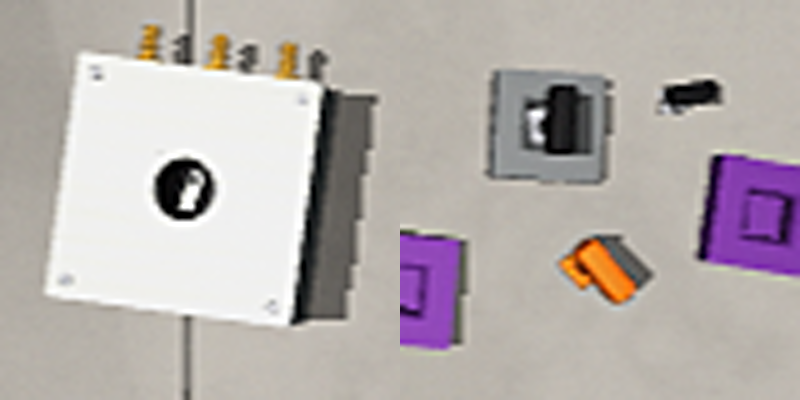

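View pics/cscene.png

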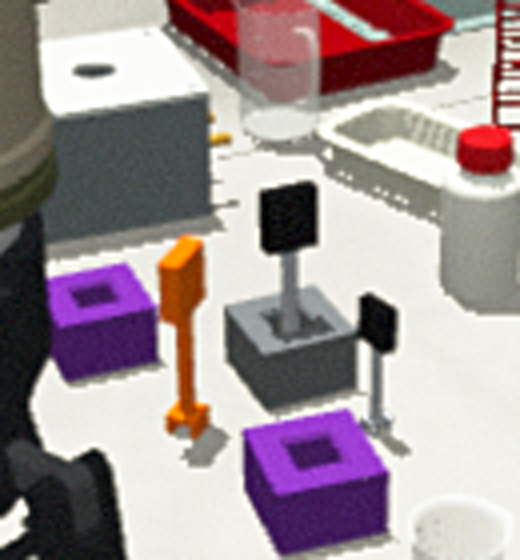

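The large black key stands upright in the grey holder, with its handle blade along world x. The box opening is at about (191.5,202) in the top view. Next I'll measure.

Run:
```python
import bench; print([k for k in dir(bench) if not k.startswith('__')]); print(getattr(bench,'hold_point_z',None))
from h import *
from scipy.optimize import least_squares
im=cv2.imread("pics/top0.png"); hsv=cv2.cvtColor(im,cv2.COLOR_BGR2HSV); g=cv2.cvtColor(im,cv2.COLOR_BGR2GRAY)
def quad(mask,u0,v0,u1,v1,z,name):
    m=np.zeros_like(mask);m[v0:v1,u0:u1]=mask[v0:v1,u0:u1]
    cs,_=cv2.findContours(m,cv2.RETR_EXTERNAL,cv2.CHAIN_APPROX_NONE);c=max(cs,key=cv2.contourArea)
    W=np.array([ray("top",p[0][0],p[0][1],z)[:2] for p in c],np.float32)
    r=cv2.minAreaRect(W);print(name,r)
    M=cv2.moments(m,True)
    print(' centroid',M['m10']/M['m00'],M['m01']/M['m00'],ray("top",M['m10']/M['m00'],M['m01']/M['m00'],z))
print(g[202,160:225]);print(g[170:235,175]); print(g[202,283:310]);print(im[200,283:312].tolist())
plate=(g>225).astype(np.uint8)
quad(plate,158,165,230,235,115,"plate")
hole=((g<150)).astype(np.uint8)
quad(hole,182,192,202,213,115,"hole")
```

```text
['PlanningError', 'calibration', 'hand_in', 'hold_point_z', 'sense', 'snapshot']
18.700000000000003
[168 166 165 166 166 165 169 224 243 240 239 239 239 240 240 240 240 240
 240 239 240 241 240 242 246 205  52   0  13  11  23  19 204 255 245  76
   0  79 215 250 241 240 240 240 240 240 240 240 240 240 240 240 240 241
 242 252 222  12  32  39  74 100  95  92  94]
[176 177 176 174 174 163 251 245 226 225 190 246 241 240 240 240 240 240
 240 241 240 240 240 240 240 240 240 240 240 240 240 241 240 240 240 240
 239 239 239 240 240 240 240 239 240 240 241 239 239 240 240 240 239 240
 244 231 167 174 178 177 178 180 178 178 178]
[103 156 147 149 149 146 101  79 181 243 192  22  23  43  33  30  22  51
  77  64 111 154 122 142 195 187 185]
[[78, 78, 77], [135, 134, 132], [152, 151, 150], [150, 150, 146], [148, 149, 146], [144, 144, 140], [93, 94, 91], [97, 96, 96], [174, 171, 170], [146, 142, 141], [40, 42, 39], [2, 2, 0], [22, 21, 22], [42, 41, 42], [33, 35, 34], [29, 29, 27], [24, 22, 24], [52, 51, 50], [75, 76, 74], [67, 65, 65], [111, 110, 108], [158, 157, 153], [124, 125, 126], [73, 78, 82], [133, 141, 145], [182, 190, 197], [177, 185, 191], [177, 185, 190], [175, 184, 189]]
plate ((552.8534545898438, 184.9112548828125), (149.78341674804688, 149.93829345703125), 82.64527130126953)
 centroid 191.37965038099506 202.51277454056478 [552.32618701 185.02457073 115.        ]
hole ((552.3834838867188, 184.6830291748047), (33.83749008178711, 33.60425567626953), 89.96343994140625)
 centroid 191.05208333333334 202.33333333333334 [552.87522646 186.03383289 115.        ]
```

Run:
```python
from h import *
im=cv2.imread("pics/top0.png"); g=cv2.cvtColor(im,cv2.COLOR_BGR2GRAY)
for n in("top","scene"):
    T=calibration(n)["world_to_cam"];print(n,-T[:3,:3].T@T[:3,3])
np.set_printoptions(linewidth=250)
print(g[186:214,281:310])
sat=im.max(2).astype(int)-im.min(2)
print(g[192:214,181:203])
```

```text
top [ 513.8583553   -15.51633448 1310.80513253]
scene [ 107.84601016 -992.41385386  633.16338984]
[[182 180 181 182 183 183 184 188 186 187 187 189 186 189 190 191 188 188 187 187 189 187 189 190 187 187 188 187 187]
 [183 182 183 185 184 186 189 189 189 187 188 187 188 190 191 190 191 189 190 188 188 188 188 189 188 187 186 188 189]
 [182 184 188 183 179 179 180 187 194 194 193 193 194 194 196 195 195 194 194 190 191 189 190 191 190 188 187 187 187]
 [183 188 149 109 145 141 139 137 137 138 135 145 155 151 151 152 157 169 166 172 182 181 179 182 184 191 190 189 188]
 [185 191 141  93 149 148 146 144 144 142 143 142 142 141 141 143 144 143 142 139 135 135 136 135 150 181 195 188 185]
 [183 168 101  99 152 147 145 145 146 146 146 145 146 151 157 162 161 162 157 152 144 142 141 143 127  90 135 192 189]
 [184 172 104  98 153 148 147 146 145 146 146 148 155 122  40   8   8  24  18  96 155 147 144 145 133  94 138 193 187]
 [185 170 104  97 152 149 147 148 148 150 152 153 138  73   0  22  35  26  17  65 135 155 150 146 133 162 203 193 188]
 [187 172 118 114 152 147 148 150 135 114 128 146 
[... 3633 characters left out ...]
0   0   0  73 240 255 242   8  11 126 238 249 242 240 240 241]
 [240 240 240 241 247 249 176  13   0   0   0  18  33   6  86 223 254 244 240 240 239 240]
 [240 241 240 240 242 249 255 225 108   0   0   0  35 177 255 254 244 241 241 240 240 241]
 [240 240 240 240 241 242 246 255 255 255 255 255 255 255 249 243 240 240 240 239 240 241]
 [240 240 240 240 240 241 241 242 245 248 248 248 246 244 240 240 241 240 240 240 240 240]
 [240 239 240 240 239 241 240 240 241 241 240 241 241 240 241 240 240 240 240 240 240 240]
 [241 240 240 240 240 240 240 239 240 240 240 240 240 241 240 240 241 241 240 240 241 240]
 [240 239 240 240 240 240 240 239 240 240 240 240 241 241 240 240 240 240 240 240 241 240]]
```

Run:
```python
from h import *
im=cv2.imread("pics/top0.png"); g=cv2.cvtColor(im,cv2.COLOR_BGR2GRAY).astype(float)
# correlate rendered model patches: subpixel fit by supersampled polygons
from scipy.optimize import minimize
def poly(pts,z): return [proj("top",[p[0],p[1],z]) for p in pts]
def rect(x,y,a,lx,ly):
    c,s=np.cos(a),np.sin(a);return [(x+c*i*lx/2-s*j*ly/2,y+s*i*lx/2+c*j*ly/2) for i,j in((1,1),(1,-1),(-1,-1),(-1,1))]
def edge_score(p,lx,ly,z,sel=(0,1,2,3),sign=1,d=.8):
    P=rect(*p,lx,ly);sc=0
    cen=proj("top",[p[0],p[1],z])
    for k in sel:
        A=np.array(proj("top",[*P[k],z]));B=np.array(proj("top",[*P[(k+1)%4],z]))
        t=np.linspace(.06,.94,60)[:,None];Q=A+(B-A)*t
        n=np.array([-(B-A)[1],(B-A)[0]]);n/=np.linalg.norm(n)
        if n@(cen-A)>0:n=-n
        def samp(Q):return cv2.remap(g.astype(np.float32),Q[:,0].astype(np.float32).reshape(-1,1),Q[:,1].astype(np.float32).reshape(-1,1),cv2.INTER_LINEAR)
        sc+=sign*np.mean(np.clip(samp(Q-n*d)-samp(Q+n*d),-120,120))
    return sc
def fit(p0,lx,ly,z,sel,sign,name):
    best=None
    for dx in(-4,0,4):
     for dy in(-4,0,4):
      for da in(-.06,0,.06):
        r=minimize(lambda p:-edge_score(p,lx,ly,z,sel,sign),np.array(p0)+[dx,dy,da],method="Nelder-Mead",options=dict(initial_simplex=np.array(p0)+[dx,dy,da]+np.array([[0,0,0],[2,0,0],[0,2,0],[0,0,.03]])))
        if best is None or r.fun<best.fun:best=r
    print(name,best.x,best.fun)
fit([552.6,185,-.128],150,150,115,(0,1,2,3),1,"box")
h=ray("top",294.5,200,45)[:2];print(h)
# holder: side order: 0:+x edge,1:-y,2:-x,3:+y
fit([*h,0],70,70,45,(0,1,2,3),-1,"holder rim edge (darker than bg)")
fit([*h,0],70,70,45,(1,3),1,"holder side edges brighter than side")
fit([*h,0],28,28,45,(0,1,2,3),-1,"pocket28")
fit([*h,0],34,34,45,(0,1,2,3),-1,"pocket34")
k=ray("top",297.2,198.5,145)[:2];print(k)
fit([*k,0],40,16,145,(0,1,2,3),-1,"handle")
# bar
sub=g[192:214,181:203].copy();ys,xs=np.mgrid[192:214,181:203]
m=(np.hypot(xs-191.3,ys-202.3)<4.7);
w=np.where(m,np.clip(g[192:214,181:203]-60,0,150),0)
c=np.array([(w*xs).sum(),(w*ys).sum()])/w.sum();print("bar px",c)
for z in(60,65,70,75,80,85,90):
    print(z,ray("top",*c,z)[:2],proj("top",[552.6,185.1,z]))
pts=[];ww=[]
for i in range(22):
    for j in range(22):
        if w[i,j]>0: pts.append(ray("top",xs[i,j],ys[i,j],75)[:2]);ww.append(w[i,j])
pts=np.array(pts);ww=np.array(ww);mu=np.average(pts,axis=0,weights=ww)
e,v=np.linalg.eigh(np.cov((pts-mu).T,aweights=ww));print(e,v[:,1],np.arctan(v[1,1]/v[0,1]))
```

```text
Traceback (most recent call last):
  File "h.py", line 8, in proj
    c=calibration(cam);K=c["mtx"];T=c["world_to_cam"]
ValueError: time passes only in moves, steps and waits
```

```bash
python3 - <<'E'
from bench import *
import pickle
pickle.dump({n:calibration(n) for n in("top","scene")},open("cal.pkl","wb"))
print(sense()["time"])
E
sed -i 's/^def ray/import pickle\n_C=pickle.load(open("\.\/cal.pkl","rb"))\ncalibration=lambda n:_C[n]\ndef ray/' h.py
cat > fit.py <<'E'
from h import *
from scipy.optimize import minimize
def rect(x,y,a,lx,ly):
    c,s=np.cos(a),np.sin(a);return [(x+c*i*lx/2-s*j*ly/2,y+s*i*lx/2+c*j*ly/2) for i,j in((1,1),(1,-1),(-1,-1),(-1,1))]
def edge_score(g,p,lx,ly,z,sel=(0,1,2,3),sign=1,d=.8):
    P=rect(*p,lx,ly);sc=0
    cen=proj("top",[p[0],p[1],z])
    for k in sel:
        A=np.array(proj("top",[*P[k],z]));B=np.array(proj("top",[*P[(k+1)%4],z]))
        t=np.linspace(.06,.94,60)[:,None];Q=A+(B-A)*t
        n=np.array([-(B-A)[1],(B-A)[0]]);n/=np.linalg.norm(n)
        if n@(cen-A)>0:n=-n
        def samp(Q):return cv2.remap(g,Q[:,0].astype(np.float32).reshape(-1,1),Q[:,1].astype(np.float32).reshape(-1,1),cv2.INTER_LINEAR)
        sc+=sign*np.mean(np.clip(samp(Q-n*d)-samp(Q+n*d),-120,120))
    return sc
def fit(g,p0,lx,ly,z,sel,sign,name):
    best=None
    for dx in(-4,0,4):
     for dy in(-4,0,4):
      for da in(-.06,0,.06):
        q=np.array(p0)+[dx,dy,da]
        r=minimize(lambda p:-edge_score(g,p,lx,ly,z,sel,sign),q,method="Nelder-Mead",options=dict(initial_simplex=q+np.array([[0,0,0],[2,0,0],[0,2,0],[0,0,.03]])))
        if best is None or r.fun<best.fun:best=r
    print(name,best.x.round(3),round(best.fun,1));return best.x
E
python3 - <<'E'
from fit import *
im=cv2.imread("pics/top0.png"); g=cv2.cvtColor(im,cv2.COLOR_BGR2GRAY).astype(np.float32)
fit(g,[552.6,185,-.128],150,150,115,(0,1,2,3),1,"box")
h=ray("top",294.5,200,45)[:2];print(h)
fit(g,[*h,0],70,70,45,(0,1,2,3),-1,"holder darker")
fit(g,[*h,0],28,28,45,(0,1,2,3),-1,"pocket28")
fit(g,[*h,0],34,34,45,(0,1,2,3),-1,"pocket34")
k=ray("top",297.2,198.5,145)[:2];print(k)
fit(g,[*k,0],40,16,145,(0,1,2,3),-1,"handle")
ys,xs=np.mgrid[192:214,181:203]
m=(np.hypot(xs-191.3,ys-202.3)<4.7);
w=np.where(m,np.clip(g[192:214,181:203]-60,0,150),0)
c=np.array([(w*xs).sum(),(w*ys).sum()])/w.sum();print("bar px",c)
for z in(60,65,70,75,80,85,90):
    print(z,ray("top",*c,z)[:2],proj("top",[552.6,185.1,z]))
pts=[];ww=[]
for i in range(22):
    for j in range(22):
        if w[i,j]>0: pts.append(ray("top",xs[i,j],ys[i,j],75)[:2]);ww.append(w[i,j])
pts=np.array(pts);ww=np.array(ww);mu=np.average(pts,axis=0,weights=ww)
e,v=np.linalg.eigh(np.cov((pts-mu).T,aweights=ww));print(e,v[:,1],np.arctan(v[1,1]/v[0,1]))
E
```

```text
0.1
box [ 5.52793e+02  1.85764e+02 -1.29000e-01] -339.5
[ 562.37267705 -136.18679059]
holder darker [ 5.62559e+02 -1.30062e+02 -5.40000e-02] -187.3
pocket28 [ 5.58219e+02 -1.46801e+02  1.01000e-01] -255.5
pocket34 [ 5.63303e+02 -1.35844e+02 -4.50000e-02] -224.7
[ 562.98269998 -134.68512932]
handle [ 5.63259e+02 -1.32436e+02 -1.00000e-01] -351.7
bar px [192.83075495 202.97184406]
60 [552.62479422 189.58352061] [194.23009069 202.97838818]
65 [552.46982828 188.76364927] [193.9792386  202.92992833]
70 [552.31486234 187.94377794] [193.72637501 202.8810799 ]
75 [552.1598964 187.1239066] [193.47147564 202.8318382 ]
80 [552.00493046 186.30403527] [193.21451578 202.78219845]
85 [551.84996452 185.48416393] [192.95547037 202.73215581]
90 [551.69499857 184.66429259] [192.6943139  202.68170536]
[ 8.30916119 53.29239277] [-0.92821157  0.3720528 ] -0.3812196103792059
```

```bash
python3 -m pendant '[[[-0.57,-1,0,0],[-0.57,-1,0,0],[-0.57,-1,0,0],[-0.57,-1,0,0],[-0.57,-1,0,0],[-0.57,-1,0,0],[-0.57,-1,0,0],[-0.57,-1,0,0],[-0.57,-1,0,0],[-0.57,-1,0,0]]]' 1 40
```

```text
time: 0.93
tool_pos: [359.8, -376.3, 224.3]
tcp_rot: [179.9, 0.7, -69.7]
ft_force: [-0.3, -0.8, -0.1]
finger_gap: 85.5
```

```bash
cat > plan.py <<'E'
import sys,math
# current x y z yaw ; target x y z yaw ; N rows -> rows in tool units
x,y,z,a,X,Y,Z,A,N=map(float,sys.argv[1:10]);N=int(N)
a=math.radians(a);A=math.radians(A)
dyaw=(A-a)
r=[]
for i in range(N):
    ya=a+dyaw*i/N
    dx,dy,dz=(X-x)/N,(Y-y)/N,(Z-z)/N
    tx=dx*math.cos(ya)+dy*math.sin(ya);ty=dx*math.sin(ya)-dy*math.cos(ya)
    r.append([round(tx/20,2),round(ty/20,2),round(-dz/20,2),round(-dyaw/N/.08,2)])
print(r)
E
python3 plan.py 359.8 -376.3 224.3 -69.7 563 -135.3 230 -24 10
```

```text
[[-0.78, -1.37, -0.03, -1.0], [-0.67, -1.43, -0.03, -1.0], [-0.55, -1.48, -0.03, -1.0], [-0.43, -1.52, -0.03, -1.0], [-0.31, -1.55, -0.03, -1.0], [-0.18, -1.57, -0.03, -1.0], [-0.06, -1.58, -0.03, -1.0], [0.07, -1.57, -0.03, -1.0], [0.19, -1.56, -0.03, -1.0], [0.32, -1.54, -0.03, -1.0]]
```

```bash
python3 plan.py 359.8 -376.3 224.3 -69.7 563 -135.3 230 22 20
python3 -m pendant '[[[-0.4,-0.7,-0.02,-1],[-0.33,-0.7,-0.02,-1],[-0.28,-0.74,-0.02,-1],[-0.22,-0.76,-0.02,-1],[-0.16,-0.78,-0.02,-1],[-0.1,-0.79,-0.02,-1],[-0.03,-0.79,-0.02,-1],[0.03,-0.79,-0.02,-1],[0.09,-0.78,-0.02,-1],[0.15,-0.77,-0.02,-1]]]'
```

```text
[[-0.39, -0.69, -0.01, -1.0], [-0.33, -0.71, -0.01, -1.0], [-0.27, -0.74, -0.01, -1.0], [-0.21, -0.76, -0.01, -1.0], [-0.15, -0.77, -0.01, -1.0], [-0.09, -0.78, -0.01, -1.0], [-0.03, -0.79, -0.01, -1.0], [0.03, -0.79, -0.01, -1.0], [0.1, -0.78, -0.01, -1.0], [0.16, -0.77, -0.01, -1.0], [0.22, -0.76, -0.01, -1.0], [0.28, -0.74, -0.01, -1.0], [0.34, -0.71, -0.01, -1.0], [0.39, -0.68, -0.01, -1.0], [0.45, -0.65, -0.01, -1.0], [0.5, -0.61, -0.01, -1.0], [0.55, -0.57, -0.01, -1.0], [0.59, -0.52, -0.01, -1.0], [0.63, -0.47, -0.01, -1.0], [0.67, -0.42, -0.01, -1.0]]
time: 1.77
tool_pos: [462.5, -242.7, 224.2]
tcp_rot: [-179.4, 1.0, -21.7]
ft_force: [-0.3, -0.5, -0.5]
finger_gap: 85.2
```

```bash
python3 -c "
from bench import *
s=sense();print(s['tool_pos'],s['tcp_rot'],s['joint_pos'])"
```

```text
[ 462.50437766 -242.6633169   224.18817236] [-179.39920319    1.02278721  -21.74837698] [-33.57604202  -3.33762186  97.0878031    0.3788141   87.37407873
 -11.84337063]
```

```bash
python3 plan.py 462.5 -242.7 224.2 -21.7 563 -135.3 232 87.4 24
python3 -m pendant '[[[0.15,-0.28,-0.03,-1],[0.17,-0.27,-0.03,-1],[0.19,-0.25,-0.03,-1],[0.21,-0.23,-0.03,-1],[0.22,-0.21,-0.03,-1],[0.24,-0.19,-0.03,-1],[0.26,-0.17,-0.03,-1],[0.27,-0.15,-0.03,-1],[0.28,-0.13,-0.03,-1],[0.29,-0.1,-0.03,-1]]]'
```

```text
[[0.11, -0.29, -0.02, -0.99], [0.13, -0.28, -0.02, -0.99], [0.16, -0.26, -0.02, -0.99], [0.18, -0.25, -0.02, -0.99], [0.2, -0.24, -0.02, -0.99], [0.21, -0.22, -0.02, -0.99], [0.23, -0.2, -0.02, -0.99], [0.25, -0.18, -0.02, -0.99], [0.26, -0.16, -0.02, -0.99], [0.27, -0.14, -0.02, -0.99], [0.28, -0.12, -0.02, -0.99], [0.29, -0.1, -0.02, -0.99], [0.3, -0.07, -0.02, -0.99], [0.3, -0.05, -0.02, -0.99], [0.31, -0.03, -0.02, -0.99], [0.31, -0.0, -0.02, -0.99], [0.31, 0.02, -0.02, -0.99], [0.3, 0.05, -0.02, -0.99], [0.3, 0.07, -0.02, -0.99], [0.29, 0.09, -0.02, -0.99], [0.28, 0.12, -0.02, -0.99], [0.27, 0.14, -0.02, -0.99], [0.26, 0.16, -0.02, -0.99], [0.25, 0.18, -0.02, -0.99]]
time: 2.6
tool_pos: [510.2, -195.4, 224.9]
tcp_rot: [-178.3, 0.5, 26.7]
ft_force: [-0.1, -0.6, -1.0]
finger_gap: 84.9
```

```bash
python3 plan.py 510.2 -195.4 224.9 26.7 563 -135.3 232 87.4 14
python3 -m pendant '[[[0.25,-0.12,0,-0.9],[0.26,-0.1,0,-0.9],[0.27,-0.08,0,-0.9],[0.27,-0.06,0,-0.9],[0.28,-0.03,0,-0.9],[0.28,-0.01,0,-0.9],[0.28,0.01,0,-0.9],[0.28,0.03,0,-0.9],[0.28,0.06,0,-0.9],[0.27,0.08,0,-0.9]]]'
```

```text
[[0.26, -0.11, -0.03, -0.95], [0.27, -0.09, -0.03, -0.95], [0.28, -0.07, -0.03, -0.95], [0.28, -0.04, -0.03, -0.95], [0.28, -0.02, -0.03, -0.95], [0.29, -0.0, -0.03, -0.95], [0.29, 0.02, -0.03, -0.95], [0.28, 0.04, -0.03, -0.95], [0.28, 0.06, -0.03, -0.95], [0.27, 0.08, -0.03, -0.95], [0.27, 0.1, -0.03, -0.95], [0.26, 0.12, -0.03, -0.95], [0.25, 0.14, -0.03, -0.95], [0.24, 0.16, -0.03, -0.95]]
time: 3.43
tool_pos: [544.4, -148.1, 219.2]
tcp_rot: [-177.8, -0.8, 70.1]
ft_force: [0.7, -0.5, 0.2]
finger_gap: 85.5
```

```bash
python3 plan.py 544.4 -148.1 219.2 70.1 563 -135.3 225 87.4 10
python3 -m pendant '[[[0.16,0.06,-0.03,-0.5],[0.16,0.06,-0.03,-0.5],[0.16,0.06,-0.03,-0.5],[0.16,0.06,-0.03,-0.4],[0.15,0.06,-0.03,-0.4],[0.1,0.04,-0.03,-0.3],[0,0,0,0],[0,0,0,0],[0,0,0,0],[0,0,0,0]]]'
python3 -c "
from bench import *
s=sense();print(s['tool_pos'],s['tcp_rot'],s['joint_pos'],s['qd'])"
```

```text
[[0.09, 0.07, -0.03, -0.38], [0.09, 0.07, -0.03, -0.38], [0.09, 0.07, -0.03, -0.38], [0.09, 0.07, -0.03, -0.38], [0.08, 0.08, -0.03, -0.38], [0.08, 0.08, -0.03, -0.38], [0.08, 0.08, -0.03, -0.38], [0.08, 0.08, -0.03, -0.38], [0.07, 0.09, -0.03, -0.38], [0.07, 0.09, -0.03, -0.38]]
time: 4.27
tool_pos: [553.9, -130.1, 217.9]
tcp_rot: [-177.5, -1.4, 82.9]
ft_force: [-0.1, -0.5, 0.0]
finger_gap: 85.2
[ 553.91770619 -130.06010968  217.93701927] [-177.54063358   -1.38599514   82.88414385] [ -18.92526879    5.61298294   88.70963971    0.85248231   88.36878109
 -101.88345051] [-0.10051729 -0.05355708  0.10789119 -0.12038434  0.01705076  0.36181695]
```

```bash
python3 -m pendant '[[[0,0,0,0],[0,0,0,0],[0,0,0,0],[0,0,0,0],[0,0,0,0],[0,0,0,0],[0,0,0,0],[0,0,0,0],[0,0,0,0],[0,0,0,0]]]'
cat >> h.py <<'E'
from scipy.spatial.transform import Rotation as Ro
def st():
    s=sense();R=Ro.from_euler('xyz',s['tcp_rot'],degrees=True).as_matrix();ax=R[:,0]
    print('t',round(s['time'],2),'tcp',s['tool_pos'].round(2),'lean',R[:2,2].round(4),'yaw',np.degrees(np.arctan2(ax[1],ax[0])).round(2),'F',s['ft_force'].round(2),'T',s['wrist_torque'].round(3),'gap',round(s['finger_gap'],2),'j',s['joint_pos'].round(2))
    gp=s['tool_pos']-R[:,2]*18.7;print('grasp pt',gp.round(2));return s,R
E
python3 -c "
from h import *
st()"
```

```text
time: 5.1
tool_pos: [553.7, -130.7, 218.0]
tcp_rot: [-177.5, -1.4, 82.8]
ft_force: [-0.1, -0.4, -0.3]
finger_gap: 85.4
t 5.1 tcp [ 553.67 -130.66  218.03] lean [-0.0394  0.0291] yaw 82.76 F [-0.05 -0.39 -0.25] T [-0.065  0.015  0.022] gap 85.38 j [ -18.99    5.59   88.73    0.84   88.37 -101.82]
grasp pt [ 554.41 -131.2   236.71]
```

```bash
python3 plan.py 554.4 -131.2 236.7 82.8 563 -135.3 186.7 87.4 8
python3 -m pendant '[[[-0.04,0.13,0.3,-0.13],[-0.04,0.13,0.3,-0.13],[-0.04,0.13,0.3,-0.13],[-0.04,0.13,0.3,-0.13],[-0.04,0.13,0.3,-0.13],[-0.04,0.13,0.3,-0.13],[-0.04,0.13,0.3,-0.13],[-0.04,0.13,0.3,-0.13],[0,0,0,0],[0,0,0,0]]]'
python3 -c "
from h import *
st()"
```

```text
[[-0.02, 0.06, 0.31, -0.13], [-0.02, 0.06, 0.31, -0.13], [-0.02, 0.06, 0.31, -0.13], [-0.02, 0.06, 0.31, -0.13], [-0.02, 0.06, 0.31, -0.13], [-0.02, 0.06, 0.31, -0.13], [-0.02, 0.06, 0.31, -0.13], [-0.02, 0.06, 0.31, -0.13]]
time: 5.93
tool_pos: [573.1, -137.9, 161.4]
tcp_rot: [-177.5, -1.6, 88.1]
ft_force: [1.0, 0.6, -0.2]
finger_gap: 85.3
t 5.93 tcp [ 573.15 -137.9   161.41] lean [-0.0423  0.0302] yaw 88.07 F [ 1.04  0.63 -0.24] T [-0.039 -0.006  0.019] gap 85.26 j [ -19.03   10.95   88.84    0.85   83.07 -107.27]
grasp pt [ 573.94 -138.46  180.08]
```

```bash
python3 -m pendant '[[[0,0,-0.9,0],[0,0,-0.9,0],[0,0,-0.9,0],[0,0,-0.9,0],[0,0,-0.9,0],[0,0,-0.9,0],[0,0,0,0],[0,0,0,0],[0,0,0,0],[0,0,0,0]]]'
python3 -c "
from h import *
st()"
python3 -m pendant '[[[0,0,0.9,0],[0,0,0.9,0],[0,0,0.9,0],[0,0,0.9,0],[0,0,0,0],[0,0,0,0],[0,0,0,0],[0,0,0,0],[0,0,0,0],[0,0,0,0]]]'
python3 -c "
from h import *
st()"
```

```text
time: 6.77
tool_pos: [577.0, -140.8, 273.6]
tcp_rot: [-177.4, -1.7, 88.0]
ft_force: [-0.7, 0.0, -0.2]
finger_gap: 85.2
t 6.77 tcp [ 577.01 -140.81  273.6 ] lean [-0.0437  0.0306] yaw 88.04 F [-0.73  0.01 -0.25] T [-0.043  0.005  0.043] gap 85.2 j [ -19.17    8.57   79.74    0.84   94.64 -107.2 ]
grasp pt [ 577.83 -141.38  292.27]
time: 7.6
tool_pos: [571.5, -137.7, 195.6]
tcp_rot: [-177.1, -1.8, 88.0]
ft_force: [0.0, 0.7, -0.0]
finger_gap: 85.5
t 7.6 tcp [ 571.48 -137.67  195.61] lean [-0.0493  0.0325] yaw 88.02 F [ 0.04  0.72 -0.02] T [-0.059  0.004  0.017] gap 85.49 j [ -19.06    9.78   86.53    0.84   86.97 -107.2 ]
grasp pt [ 572.41 -138.27  214.27]
```

```bash
python3 -m pendant '[[[0,-0.05,0.85,0],[0,-0.05,0.85,0],[0,-0.05,0.85,0],[0,-0.05,0.8,0],[0,0,0,0],[0,0,0,0],[0,0,0,0],[0,0,0,0],[0,0,0,0],[0,0,0,0]]]'
python3 - <<'E'
from h import *
st()
a=snapshot("top");b=snapshot("scene")
crop(a,230,140,110,100,4,"pics/t1.png");crop(b,200,150,130,130,4,"pics/s1.png")
E
```

```text
time: 8.43
tool_pos: [571.9, -138.1, 139.8]
tcp_rot: [-178.2, -1.4, 88.0]
ft_force: [0.7, -0.5, 0.5]
finger_gap: 85.8
t 8.43 tcp [ 571.89 -138.12  139.77] lean [-0.0302  0.026 ] yaw 88.04 F [ 0.73 -0.54  0.5 ] T [0.011 0.016 0.046] gap 85.77 j [ -19.09   11.07   91.01    0.85   80.04 -107.32]
grasp pt [ 572.46 -138.6   158.46]
```

View pics/s1.png

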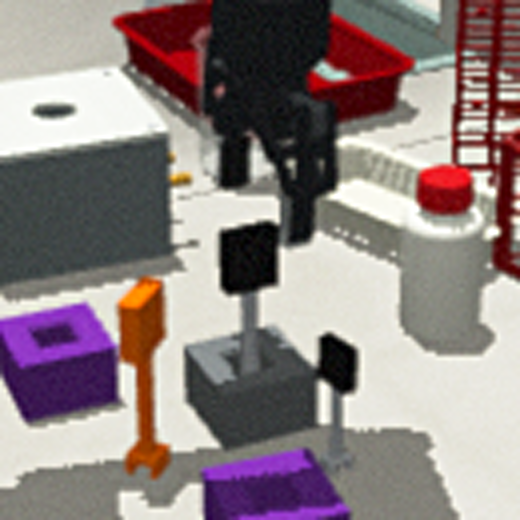

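View pics/t1.png

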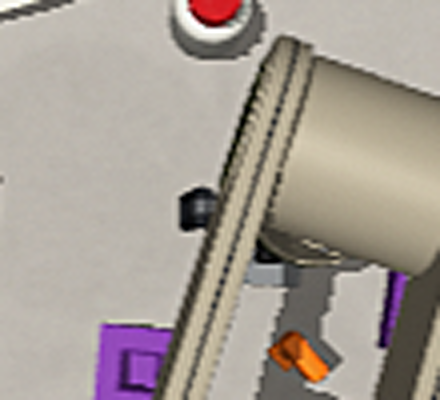

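Run:
```python
from h import *
f=lambda p:((np.array(proj("scene",p))-[200,150])*4).round()
print("key top",f([563,-135,145]),"holder top c",f([563,-135.5,45]), "key bottom handle",f([563,-135,100]))
s,R=st()
for sx in(-1,1):
  for back in (0,13):
    print(sx,back,f(s['tool_pos']+R[:,0]*sx*42.5-R[:,2]*back))
print(f([737,-100,126]))
```

```text
key top [248. 222.] holder top c [250. 352.] key bottom handle [249. 282.]
t 8.53 tcp [ 571.86 -138.08  139.63] lean [-0.0302  0.026 ] yaw 88.04 F [-0.17  0.69  0.68] T [-0.001 -0.001 -0.062] gap 85.44 j [ -19.09   11.07   91.02    0.85   80.03 -107.32]
grasp pt [ 572.43 -138.57  158.32]
-1 0 [292. 256.]
-1 13 [293. 238.]
1 0 [234. 202.]
1 13 [235. 185.]
[436. 174.]
```

```bash
python3 -m pendant '[[[0.06,-0.22,0.8,0],[0.06,-0.22,0.8,0],[0,0,0,0],[0,0,0,0],[0,0,0,0],[0,0,0,0],[0,0,0,0],[0,0,0,0],[0,0,0,0],[0,0,0,0]]]'
python3 - <<'E'
from h import *
st()
E
```

```text
time: 9.37
tool_pos: [566.2, -136.0, 113.8]
tcp_rot: [-178.7, -1.3, 88.1]
ft_force: [-0.2, -0.7, -1.0]
finger_gap: 85.2
t 9.37 tcp [ 566.24 -136.01  113.82] lean [-0.0215  0.023 ] yaw 88.05 F [-0.23 -0.69 -1.04] T [ 0.018 -0.044 -0.005] gap 85.16 j [ -19.08   11.06   93.85    0.87   76.69 -107.36]
grasp pt [ 566.64 -136.44  132.51]
```

```bash
python3 -m pendant '[[[0.05,-0.18,0.6,0],[0,0,0,0],[0,0,0,0],[0,0,0,0],[0,0,0,0],[0,0,0,0],[0,0,0,0],[0,0,0,0],[0,0,0,0],[0,0,0,0]]]'
python3 - <<'E'
from h import *
st()
E
```

```text
time: 10.2
tool_pos: [562.0, -134.5, 100.7]
tcp_rot: [-178.7, -1.3, 88.0]
ft_force: [0.1, -0.1, 0.2]
finger_gap: 85.3
t 10.2 tcp [ 561.97 -134.47  100.67] lean [-0.0216  0.023 ] yaw 88.05 F [ 0.06 -0.08  0.22] T [-0.031  0.033  0.02 ] gap 85.32 j [ -19.07   11.18   95.17    0.87   75.25 -107.37]
grasp pt [ 562.37 -134.9   119.36]
```

```bash
python3 -m pendant '[[[0,0,0,0],[0,0,0,0],[0,0,0,0],[0,0,0,0],[0,0,0,0],[0,0,0,0],[0,0,0,0],[0,0,0,0],[0,0,0,0],[0,0,0,0]]]' -1 60
python3 - <<'E'
from h import *
st()
b=snapshot("scene")
crop(b,200,150,130,130,4,"pics/s2.png")
E
```

```text
time: 11.03
tool_pos: [562.0, -135.0, 101.1]
tcp_rot: [-178.7, -1.2, 88.0]
ft_force: [0.1, -1.4, 0.5]
finger_gap: 15.6
t 11.03 tcp [ 562.01 -135.    101.1 ] lean [-0.0215  0.0221] yaw 88.04 F [ 0.12 -1.36  0.49] T [-0.142  0.042  0.049] gap 15.56 j [ -19.09   11.16   95.15    0.82   75.27 -107.37]
grasp pt [ 562.41 -135.42  119.79]
```

View pics/s2.png

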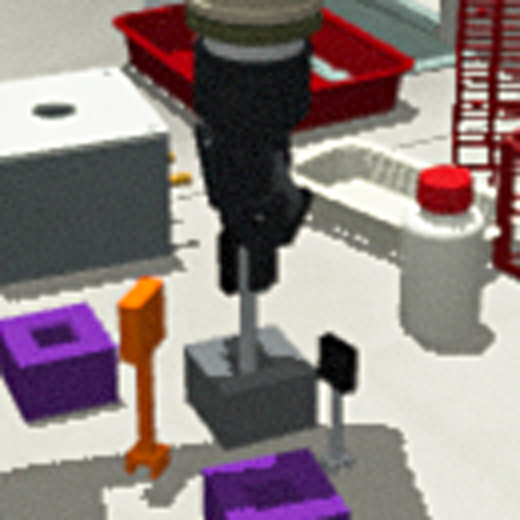

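```bash
python3 -m pendant '[[[0,0,-0.6,0],[0,0,-0.9,0],[0,0,-0.9,0],[0,0,-1,0],[0,0,-1,0],[0,0,-1,0],[0,0,-1,0],[0,0,0,0],[0,0,0,0],[0,0,0,0]]]'
python3 - <<'E'
from h import *
st()
b=snapshot("scene")
crop(b,200,110,130,130,4,"pics/s3.png")
E
```

```text
time: 11.92
tool_pos: [563.4, -136.6, 236.3]
tcp_rot: [-178.6, -1.4, 88.1]
ft_force: [0.0, 1.1, -2.4]
finger_gap: 15.7
t 11.92 tcp [ 563.42 -136.6   236.27] lean [-0.0241  0.0246] yaw 88.07 F [ 0.    1.14 -2.36] T [-0.015  0.003 -0.024] gap 15.67 j [ -19.25    5.88   86.49    0.88   89.4  -107.36]
grasp pt [ 563.87 -137.06  254.96]
```

View pics/s3.png

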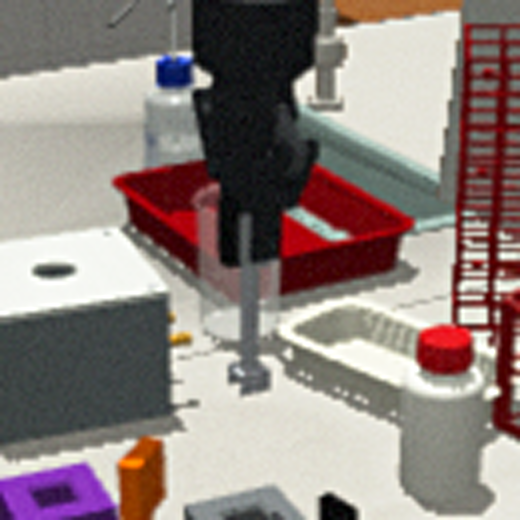

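```bash
python3 plan.py 563.4 -136.6 236 88.07 552 185 245 69.4 17
python3 -m pendant '[[[0.7,-0.06,-0.03,0.24],[0.94,-0.08,-0.03,0.24],[0.94,-0.1,-0.03,0.24],[0.94,-0.12,-0.03,0.24],[0.94,-0.14,-0.03,0.24],[0.93,-0.16,-0.03,0.24],[0.93,-0.18,-0.03,0.24],[0.93,-0.2,-0.03,0.24],[0.92,-0.22,-0.03,0.24],[0.92,-0.24,-0.03,0.24]]]'
python3 - <<'E'
from h import *
st()
E
```

```text
[[0.94, -0.07, -0.03, 0.24], [0.94, -0.08, -0.03, 0.24], [0.94, -0.1, -0.03, 0.24], [0.94, -0.12, -0.03, 0.24], [0.94, -0.14, -0.03, 0.24], [0.93, -0.16, -0.03, 0.24], [0.93, -0.17, -0.03, 0.24], [0.93, -0.19, -0.03, 0.24], [0.92, -0.21, -0.03, 0.24], [0.92, -0.23, -0.03, 0.24], [0.91, -0.24, -0.03, 0.24], [0.91, -0.26, -0.03, 0.24], [0.9, -0.28, -0.03, 0.24], [0.9, -0.3, -0.03, 0.24], [0.89, -0.31, -0.03, 0.24], [0.89, -0.33, -0.03, 0.24], [0.88, -0.35, -0.03, 0.24]]
time: 12.8
tool_pos: [546.8, 52.9, 226.6]
tcp_rot: [-176.6, -0.9, 76.2]
ft_force: [0.9, 0.4, -2.6]
finger_gap: 15.0
t 12.8 tcp [546.76  52.92 226.63] lean [-0.0547  0.0289] yaw 76.18 F [ 0.94  0.38 -2.63] T [-0.034 -0.04  -0.028] gap 14.97 j [ -0.89   2.72  90.86   1.61  89.58 -77.15]
grasp pt [547.79  52.38 245.3 ]
```

```bash
python3 plan.py 546.8 52.9 226.6 76.2 556 185 237 69.4 7
python3 -m pendant '[[[0.93,-0.16,-0.08,0.2],[0.93,-0.18,-0.08,0.2],[0.93,-0.2,-0.08,0.2],[0.92,-0.22,-0.08,0.2],[0.92,-0.24,-0.08,0.2],[0.92,-0.26,-0.08,0.2],[0.7,-0.2,-0.08,0.1],[0,0,0,0],[0,0,0,0],[0,0,0,0]]]'
python3 - <<'E'
from h import *
st()
b=snapshot("scene");cv2.imwrite("pics/s4full.png",b[:,:,::-1])
crop(b,130,80,140,140,4,"pics/s4.png")
E
```

```text
[[0.93, -0.16, -0.07, 0.21], [0.93, -0.18, -0.07, 0.21], [0.93, -0.19, -0.07, 0.21], [0.92, -0.21, -0.07, 0.21], [0.92, -0.22, -0.07, 0.21], [0.92, -0.24, -0.07, 0.21], [0.91, -0.26, -0.07, 0.21]]
time: 13.63
tool_pos: [544.5, 190.2, 221.4]
tcp_rot: [-174.9, 0.3, 70.1]
ft_force: [0.2, -0.1, -1.6]
finger_gap: 15.5
t 13.63 tcp [544.52 190.25 221.39] lean [-0.0852  0.0255] yaw 70.15 F [ 0.24 -0.13 -1.58] T [-0.034 -0.073  0.023] gap 15.49 j [ 12.58   8.28  85.56   2.49  90.61 -57.62]
grasp pt [546.11 189.77 240.01]
```

View pics/s4.png

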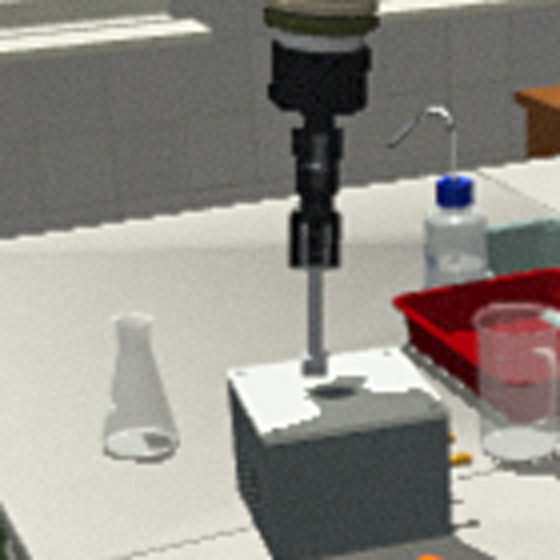

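```bash
python3 -m pendant '[[[0,0,-1,0],[0,0,-1,0],[0,0,-1,0],[0,0,0,0],[0,0,0,0],[0,0,0,0],[0,0,0,0],[0,0,0,0],[0,0,0,0],[0,0,0,0]]]'
python3 - <<'E'
from h import *
st()
E
python3 -m pendant '[[[0,0,1,0],[0,0,1,0],[0,0,0,0],[0,0,0,0],[0,0,0,0],[0,0,0,0],[0,0,0,0],[0,0,0,0],[0,0,0,0],[0,0,0,0]]]'
python3 - <<'E'
from h import *
st()
E
```

```text
time: 14.52
tool_pos: [546.4, 181.5, 272.6]
tcp_rot: [-174.2, 0.8, 69.8]
ft_force: [-0.4, 0.6, -1.9]
finger_gap: 15.2
t 14.52 tcp [546.44 181.52 272.65] lean [-0.0989  0.0214] yaw 69.79 F [-0.41  0.6  -1.9 ] T [ 0.012 -0.097 -0.023] gap 15.18 j [ 11.77   7.94  80.66   2.38  96.7  -57.81]
grasp pt [548.29 181.12 291.25]
time: 15.35
tool_pos: [543.7, 183.0, 235.3]
tcp_rot: [-174.4, 0.7, 69.8]
ft_force: [-0.6, 0.8, -1.4]
finger_gap: 15.2
t 15.35 tcp [543.66 182.99 235.27] lean [-0.0953  0.0222] yaw 69.83 F [-0.57  0.83 -1.43] T [-0.03  -0.083 -0.002] gap 15.23 j [ 11.96   8.08  84.38   2.38  92.64 -57.83]
grasp pt [545.44 182.58 253.88]
```

```bash
python3 -m pendant '[[[0,0,0.3,0],[0,0,0.3,0],[0,0,0.3,0],[0,0,0,0],[0,0,0,0],[0,0,0,0],[0,0,0,0],[0,0,0,0],[0,0,0,0],[0,0,0,0]]]'
python3 - <<'E'
from h import *
st()
E
python3 -m pendant '[[[0,0,-0.3,0],[0,0,-0.3,0],[0,0,-0.3,0],[0,0,-0.3,0],[0,0,-0.3,0],[0,0,-0.3,0],[0,0,-0.3,0],[0,0,0,0],[0,0,0,0],[0,0,0,0]]]'
python3 - <<'E'
from h import *
st()
E
```

```text
time: 16.18
tool_pos: [541.7, 183.4, 215.4]
tcp_rot: [-174.4, 0.7, 69.8]
ft_force: [-0.1, 0.2, -1.7]
finger_gap: 15.6
t 16.18 tcp [541.7  183.41 215.44] lean [-0.0954  0.0222] yaw 69.83 F [-0.11  0.19 -1.66] T [-0.029 -0.043 -0.043] gap 15.58 j [ 12.04   8.33  86.16   2.38  90.59 -57.84]
grasp pt [543.48 182.99 234.05]
time: 17.02
tool_pos: [547.4, 182.5, 264.7]
tcp_rot: [-174.6, 0.6, 69.8]
ft_force: [-0.2, 0.1, -1.1]
finger_gap: 15.2
t 17.02 tcp [547.39 182.54 264.7 ] lean [-0.0909  0.0231] yaw 69.82 F [-0.17  0.12 -1.13] T [-0.045 -0.086  0.027] gap 15.19 j [ 11.85   7.77  81.64   2.38  95.42 -57.82]
grasp pt [549.09 182.1  283.32]
```

```bash
python3 -m pendant '[[[0,0,0,0.5],[0,0,0,0.5],[0,0,0,0.5],[0,0,0,0.5],[0,0,0,0.5],[0,0,0,0.5],[0,0,0,0.5],[0,0,0,0],[0,0,0,0],[0,0,0,0]]]'
python3 - <<'E'
from h import *
st()
E
python3 -m pendant '[[[0,0,0,-0.9],[0,0,0,-0.9],[0,0,0,-0.9],[0,0,0,-0.9],[0,0,0,0],[0,0,0,0],[0,0,0,0],[0,0,0,0],[0,0,0,0],[0,0,0,0]]]'
python3 - <<'E'
from h import *
st()
E
```

```text
time: 17.85
tool_pos: [545.1, 182.2, 259.6]
tcp_rot: [-174.7, 2.4, 53.2]
ft_force: [0.4, 0.7, -1.6]
finger_gap: 15.4
t 17.85 tcp [545.08 182.18 259.65] lean [-0.0986  0.0215] yaw 53.24 F [ 0.4   0.69 -1.65] T [-0.008 -0.088  0.032] gap 15.43 j [ 11.86   7.94  82.     2.37  95.34 -41.15]
grasp pt [546.92 181.78 278.25]
time: 18.68
tool_pos: [544.5, 182.1, 258.4]
tcp_rot: [-174.2, 0.8, 70.4]
ft_force: [0.2, -0.4, -1.6]
finger_gap: 15.3
t 18.68 tcp [544.5  182.1  258.41] lean [-0.1005  0.0211] yaw 70.37 F [ 0.16 -0.41 -1.63] T [-0.006 -0.07  -0.051] gap 15.29 j [ 11.86   7.99  82.09   2.38  95.32 -58.36]
grasp pt [546.38 181.7  277.01]
```

```bash
python3 -m pendant '[[[0,0,1,0],[0,0,1,0],[0,0,0,0],[0,0,-0.3,0],[0,0,-0.3,0],[0,0,-0.3,0],[0,0,-0.3,0],[0,0,-0.3,0],[0,0,-0.3,0],[0,0,0,0]]]'
python3 - <<'E'
from h import *
st()
E
python3 -m pendant '[[[0.1,0.28,0,0],[0.1,0.28,0,0],[0.1,0.28,0,0],[0,0,0,0],[0,0,0,0],[0,0,0,0],[0,0,0,0],[0,0,0,0],[0,0,0,0],[0,0,0,0]]]'
python3 - <<'E'
from h import *
st()
E
```

```text
time: 19.52
tool_pos: [547.4, 182.5, 265.1]
tcp_rot: [-174.7, 0.5, 70.2]
ft_force: [0.5, 0.1, -2.3]
finger_gap: 15.3
t 19.52 tcp [547.38 182.52 265.08] lean [-0.0906  0.0231] yaw 70.19 F [ 0.54  0.12 -2.32] T [ 0.    -0.079  0.038] gap 15.3 j [ 11.85   7.75  81.63   2.37  95.44 -58.2 ]
grasp pt [549.07 182.08 283.69]
time: 20.35
tool_pos: [567.0, 182.3, 262.1]
tcp_rot: [-174.6, 0.6, 70.2]
ft_force: [-0.3, 0.3, -1.9]
finger_gap: 15.4
t 20.35 tcp [566.96 182.3  262.13] lean [-0.0924  0.0228] yaw 70.19 F [-0.32  0.25 -1.87] T [-0.023 -0.02   0.019] gap 15.36 j [ 11.46  10.8   78.55   2.34  95.58 -58.57]
grasp pt [568.68 181.87 280.74]
```

```bash
python3 -m pendant '[[[0,0,1,0],[0,0,1,0],[0,0,0,0],[0,0,-0.3,0],[0,0,-0.3,0],[0,0,-0.3,0],[0,0,-0.3,0],[0,0,-0.3,0],[0,0,-0.3,0],[0,0,0,0]]]'
python3 - <<'E'
from h import *
st()
E
python3 -m pendant '[[[0,0,1,0],[0,0,1,0],[0,0,0.3,0],[0,0,0,0],[0,0,-0.4,0],[0,0,-0.4,0],[0,0,-0.4,0],[0,0,-0.4,0],[0,0,-0.4,0],[0,0,0,0]]]'
python3 - <<'E'
from h import *
st()
E
```

```text
time: 21.18
tool_pos: [569.3, 182.9, 269.3]
tcp_rot: [-175.1, 0.2, 70.2]
ft_force: [0.3, -0.1, -1.7]
finger_gap: 15.2
t 21.18 tcp [569.26 182.88 269.33] lean [-0.082   0.0249] yaw 70.2 F [ 0.3  -0.11 -1.74] T [ 0.006 -0.109  0.012] gap 15.15 j [ 11.47  10.46  78.16   2.34  95.7  -58.57]
grasp pt [570.8  182.41 287.96]
time: 22.02
tool_pos: [572.7, 183.4, 276.2]
tcp_rot: [-175.7, -0.1, 70.2]
ft_force: [-0.0, 0.0, -1.4]
finger_gap: 15.2
t 22.02 tcp [572.73 183.37 276.17] lean [-0.0691  0.0275] yaw 70.17 F [-0.04  0.04 -1.44] T [-0.015 -0.056  0.003] gap 15.18 j [ 11.45  10.17  77.75   2.34  95.65 -58.57]
grasp pt [574.03 182.85 294.82]
```

```bash
python3 -m pendant '[[[0,0,1,0],[0,0,1,0],[0,0,0.6,0],[0,0,0,0],[0,0,-0.4,0],[0,0,-0.4,0],[0,0,-0.4,0],[0,0,-0.4,0],[0,0,-0.4,0],[0,0,0,0]]]'
python3 - <<'E'
from h import *
st()
E
python3 -m pendant '[[[0,0,1,0],[0,0,1,0],[0,0,0.6,0],[0,0,0,0],[0,0,-0.4,0],[0,0,-0.4,0],[0,0,-0.4,0],[0,0,-0.4,0],[0,0,-0.4,0],[0,0,0,0]]]'
python3 - <<'E'
from h import *
st()
E
```

```text
time: 22.85
tool_pos: [576.1, 184.2, 277.4]
tcp_rot: [-176.5, -0.6, 70.2]
ft_force: [-0.0, 0.1, -1.2]
finger_gap: 15.4
t 22.85 tcp [576.11 184.16 277.45] lean [-0.0548  0.0304] yaw 70.16 F [-0.04  0.11 -1.22] T [-0.01  -0.002 -0.021] gap 15.39 j [ 11.46   9.87  77.92   2.34  94.94 -58.58]
grasp pt [577.14 183.59 296.11]
time: 23.68
tool_pos: [579.7, 185.0, 279.2]
tcp_rot: [-177.2, -1.0, 70.2]
ft_force: [-0.2, 0.9, -0.6]
finger_gap: 15.7
t 23.68 tcp [579.73 184.98 279.21] lean [-0.04    0.0334] yaw 70.15 F [-0.16  0.88 -0.64] T [-0.051 -0.097  0.016] gap 15.69 j [ 11.47   9.56  78.06   2.34  94.24 -58.58]
grasp pt [580.48 184.35 297.89]
```

```bash
python3 -m pendant '[[[0,0,1,0],[0,0,1,0],[0,0,0.6,0],[0,0,0,0],[0,0,-0.4,0],[0,0,-0.4,0],[0,0,-0.4,0],[0,0,-0.4,0],[0,0,-0.4,0],[0,0,0,0]]]'
cat >> h.py <<'E'
def mkR(lean,yaw):
    z=np.array([lean[0],lean[1],-np.sqrt(1-lean[0]**2-lean[1]**2)])
    x=np.array([np.cos(np.radians(yaw)),np.sin(np.radians(yaw)),0]);x-=z*(x@z);x/=np.linalg.norm(x)
    return np.column_stack([x,np.cross(z,x),z])
Rg=mkR([-.0215,.0221],88.04);Pg=np.array([562.0,-135.0,101.1])
def tipinfo(s,R):
    for n,tw,up in(("H0 upright",[563,-135.4,10],[0,0,1]),("H1 padaligned",[563,-133.0,10],[0,-.0221,1])):
        tt=Rg.T@(np.array(tw)-Pg);tip=s['tool_pos']+R@tt
        u=R@Rg.T@(np.array(up)/np.linalg.norm(up));print(n,'tip',tip.round(2),'keyup',u[:2].round(4))
E
python3 - <<'E'
from h import *
s,R=st();tipinfo(s,R)
b=snapshot("scene");cv2.imwrite("pics/s5full.png",b[:,:,::-1])
crop(b,140,60,120,140,4,"pics/s5.png")
g=cv2.cvtColor(b,cv2.COLOR_RGB2GRAY)
up=np.array
for n,tw in(("H0",[563,-135.4,10]),("H1",[563,-133.0,10])):
    tt=Rg.T@(np.array(tw)-Pg);print(n,proj("scene",s['tool_pos']+R@tt))
print(proj("scene",s['tool_pos']))
E
```

```text
time: 24.52
tool_pos: [583.4, 185.8, 281.1]
tcp_rot: [-177.9, -1.5, 70.2]
ft_force: [0.1, -0.3, -1.2]
finger_gap: 15.0
t 24.52 tcp [583.42 185.84 281.11] lean [-0.025   0.0365] yaw 70.15 F [ 0.11 -0.31 -1.23] T [-0.024 -0.036 -0.003] gap 15.04 j [ 11.48   9.26  78.18   2.34  93.54 -58.58]
grasp pt [583.89 185.16 299.79]
H0 upright tip [583.22 185.96 190.  ] keyup [ 0.0113 -0.0089]
H1 padaligned tip [583.96 188.25 190.02] keyup [ 0.0045 -0.0299]
H0 [220.79287704 152.95927663]
H1 [220.72635041 152.71495913]
[219.38661263 125.57106252]
```

View pics/s5.png

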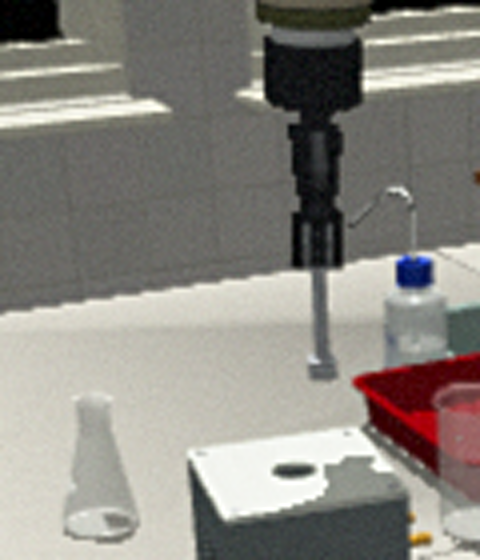

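```bash
python3 -m pendant '[[[-0.13,-0.24,0.55,0],[-0.13,-0.24,0.55,0],[-0.13,-0.24,0.55,0],[-0.13,-0.24,0.55,0],[-0.13,-0.24,0.55,0],[0,0,0,0],[0,0,0,0],[0,0,0,0],[0,0,0,0],[0,0,0,0]]]'
python3 - <<'E'
from h import *
s,R=st();tipinfo(s,R)
b=snapshot("scene");cv2.imwrite("pics/s6full.png",b[:,:,::-1])
crop(b,180,110,70,90,7,"pics/s6.png")
f=lambda p:((np.array(proj("scene",p))-[180,110])*7).round()
print("opening",f([552.8,185.5,115]))
for n,tw in(("H0",[563,-135.4,10]),("H1",[563,-133.0,10])):
    tt=Rg.T@(np.array(tw)-Pg);print(n,f(s['tool_pos']+R@tt))
E
```

```text
time: 25.4
tool_pos: [556.4, 183.9, 227.9]
tcp_rot: [-178.2, -1.7, 70.1]
ft_force: [-0.3, -0.1, -1.8]
finger_gap: 15.7
t 25.4 tcp [556.44 183.91 227.9 ] lean [-0.0189  0.0377] yaw 70.14 F [-0.32 -0.1  -1.83] T [0.001 0.009 0.006] gap 15.66 j [ 11.81   5.79  87.47   2.34  87.36 -58.47]
grasp pt [556.79 183.2  246.58]
H0 upright tip [556.8  184.14 136.79] keyup [ 0.0052 -0.0101]
H1 padaligned tip [557.53 186.42 136.81] keyup [-0.0016 -0.0311]
opening [234. 463.]
H0 [241. 419.]
H1 [240. 417.]
```

View pics/s6.png

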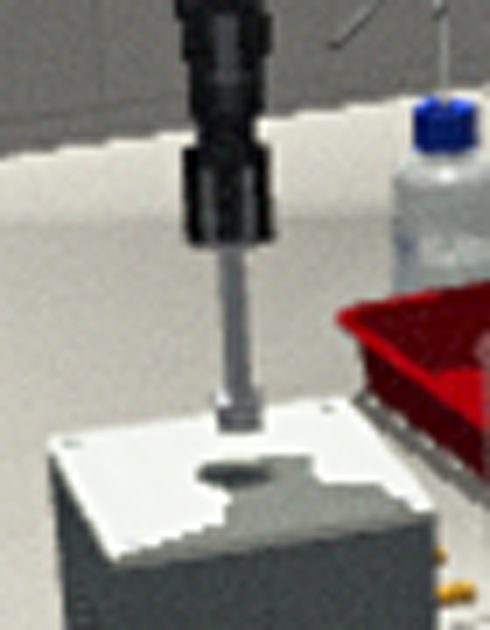

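```bash
python3 -m pendant '[[[-0.12,-0.15,0.4,0],[0,0,0,0],[0,0,0,0],[0,0,0,0],[0,0,0,0],[0,0,0,0],[0,0,0,0],[0,0,0,0],[0,0,0,0],[0,0,0,0]]]'
python3 - <<'E'
from h import *
s,R=st();tipinfo(s,R)
E
```

```text
time: 26.28
tool_pos: [553.6, 183.0, 220.8]
tcp_rot: [-178.4, -1.8, 70.1]
ft_force: [-0.8, -0.6, -2.8]
finger_gap: 15.1
t 26.28 tcp [553.56 182.99 220.75] lean [-0.016   0.0383] yaw 70.13 F [-0.8  -0.64 -2.85] T [-0.02  -0.04   0.034] gap 15.13 j [ 11.79   5.35  88.68   2.34  86.42 -58.53]
grasp pt [553.86 182.28 239.44]
H0 upright tip [554.18 183.28 129.65] keyup [ 0.0023 -0.0107]
H1 padaligned tip [554.91 185.56 129.67] keyup [-0.0044 -0.0317]
```

```bash
python3 -m pendant '[[[-0.05,-0.05,0.4,0],[-0.05,-0.04,0.4,0],[0,0,0,0],[0,0,0,0],[0,0,0,0],[0,0,0,0],[0,0,0,0],[0,0,0,0],[0,0,0,0],[0,0,0,0]]]'
python3 - <<'E'
from h import *
s,R=st();tipinfo(s,R)
b=snapshot("scene");cv2.imwrite("pics/s7full.png",b[:,:,::-1])
crop(b,180,110,70,90,7,"pics/s7.png")
E
```

```text
time: 27.12
tool_pos: [550.4, 182.2, 202.5]
tcp_rot: [-178.3, -1.7, 70.1]
ft_force: [0.0, -0.0, -2.1]
finger_gap: 15.2
t 27.12 tcp [550.36 182.2  202.54] lean [-0.0168  0.0381] yaw 70.13 F [ 0.01 -0.01 -2.06] T [-0.046  0.005  0.013] gap 15.25 j [ 11.77   5.45  90.48   2.35  84.57 -58.62]
grasp pt [550.68 181.48 221.23]
H0 upright tip [550.9  182.47 111.44] keyup [ 0.0032 -0.0105]
H1 padaligned tip [551.64 184.75 111.46] keyup [-0.0036 -0.0315]
```

View pics/s7.png

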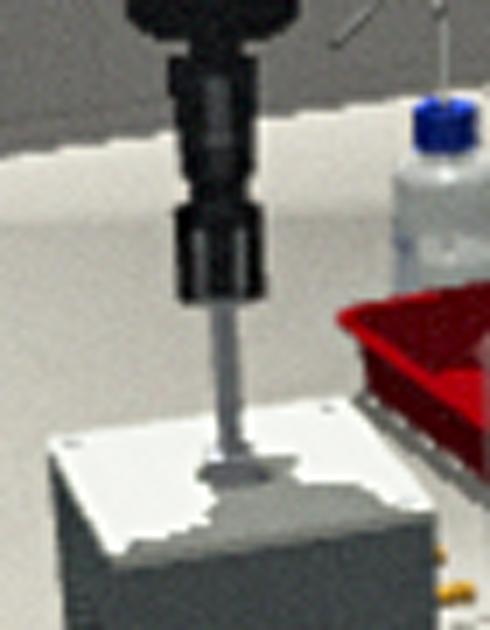

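```bash
python3 -m pendant '[[[0.05,0.1,0.3,0],[0,0,0.3,0],[0,0,0,0],[0,0,0,0],[0,0,0,0],[0,0,0,0],[0,0,0,0],[0,0,0,0],[0,0,0,0],[0,0,0,0]]]'
python3 - <<'E'
from h import *
s,R=st();tipinfo(s,R)
E
```

```text
time: 28.0
tool_pos: [552.6, 183.0, 189.2]
tcp_rot: [-178.3, -1.7, 70.1]
ft_force: [-0.4, -0.4, -2.7]
finger_gap: 15.0
t 28.0 tcp [552.64 183.03 189.17] lean [-0.0168  0.0381] yaw 70.13 F [-0.39 -0.43 -2.74] T [-0.023 -0.049  0.008] gap 15.0 j [ 11.81   6.29  91.     2.35  83.21 -58.64]
grasp pt [552.95 182.31 207.85]
H0 upright tip [553.18 183.29  98.07] keyup [ 0.0032 -0.0105]
H1 padaligned tip [553.91 185.58  98.09] keyup [-0.0036 -0.0315]
```

```bash
python3 -m pendant '[[[-0.02,-0.02,0.2,0],[0,0,0.2,0],[0,0,0.1,0],[0,0,0,0],[0,0,0,0],[0,0,0,0],[0,0,0,0],[0,0,0,0],[0,0,0,0],[0,0,0,0]]]'
python3 - <<'E'
from h import *
s,R=st();tipinfo(s,R)
E
```

```text
time: 28.83
tool_pos: [551.9, 183.2, 178.2]
tcp_rot: [-178.4, -1.7, 70.1]
ft_force: [0.5, -0.8, -2.0]
finger_gap: 15.4
t 28.83 tcp [551.9  183.16 178.18] lean [-0.0167  0.0381] yaw 70.13 F [ 0.49 -0.8  -2.02] T [-0.037 -0.002 -0.069] gap 15.35 j [ 11.84   6.61  91.83   2.36  82.06 -58.66]
grasp pt [552.22 182.45 196.87]
H0 upright tip [552.46 183.44  87.08] keyup [ 0.003  -0.0105]
H1 padaligned tip [553.2  185.72  87.1 ] keyup [-0.0038 -0.0315]
```

```bash
python3 -m pendant '[[[-0.02,0,0.1,0],[0,0,0.1,0],[0,0,0,0],[0,0,0,0],[0,0,0.1,0],[0,0,0.1,0],[0,0,0,0],[0,0,0,0],[0,0,0,0],[0,0,0,0]]]'
python3 - <<'E'
from h import *
s,R=st();tipinfo(s,R)
E
```

```text
time: 29.67
tool_pos: [551.6, 183.1, 169.2]
tcp_rot: [-178.4, -1.7, 70.1]
ft_force: [-0.8, -0.3, -1.4]
finger_gap: 15.4
t 29.67 tcp [551.59 183.09 169.22] lean [-0.0167  0.0381] yaw 70.13 F [-0.79 -0.31 -1.36] T [-0.043 -0.054 -0.024] gap 15.45 j [ 11.83   6.93  92.43   2.36  81.14 -58.69]
grasp pt [551.91 182.37 187.9 ]
H0 upright tip [552.14 183.36  78.11] keyup [ 0.003  -0.0105]
H1 padaligned tip [552.88 185.64  78.13] keyup [-0.0037 -0.0315]
```

```bash
python3 -m pendant '[[[0,0,0.1,0],[0,0,0.1,0],[0,0,0,0],[0,0,0,0],[0,0,0,0],[0,0,0,0],[0,0,0,0],[0,0,0,0],[0,0,0,0],[0,0,0,0]]]'
python3 - <<'E'
from h import *
s,R=st();tipinfo(s,R)
E
```

```text
time: 30.5
tool_pos: [552.1, 183.3, 167.4]
tcp_rot: [-178.5, -1.8, 70.1]
ft_force: [-2.0, -0.8, 2.4]
finger_gap: 15.1
t 30.5 tcp [552.06 183.29 167.43] lean [-0.0148  0.0383] yaw 70.14 F [-2.   -0.77  2.41] T [-0.201  0.379 -0.012] gap 15.12 j [ 11.85   6.97  92.57   2.35  80.84 -58.7 ]
grasp pt [552.33 182.57 186.11]
H0 upright tip [552.78 183.58  76.33] keyup [ 0.0011 -0.0107]
H1 padaligned tip [553.52 185.87  76.35] keyup [-0.0057 -0.0317]
```

```bash
python3 -m pendant '[[[0,0,0,0],[0,0,0,0],[0,0,0,0],[0,0,0,0],[0,0,0,0],[0,0,0,0],[0,0,0,0],[0,0,0.08,0],[0,0,0.08,0],[0,0,0.08,0]]]'
python3 - <<'E'
from h import *
s,R=st();tipinfo(s,R)
E
```

```text
time: 31.33
tool_pos: [552.2, 183.4, 163.3]
tcp_rot: [-178.5, -1.8, 70.1]
ft_force: [-3.7, -0.8, 7.0]
finger_gap: 15.2
t 31.33 tcp [552.18 183.35 163.34] lean [-0.0142  0.0382] yaw 70.14 F [-3.69 -0.76  7.02] T [-0.358  0.878 -0.021] gap 15.17 j [ 11.87   7.15  92.83   2.34  80.38 -58.7 ]
grasp pt [552.45 182.64 182.03]
H0 upright tip [552.97 183.63  72.24] keyup [ 0.0005 -0.0105]
H1 padaligned tip [553.7  185.91  72.26] keyup [-0.0063 -0.0316]
```

```bash
python3 -m pendant '[[[0,0,0,0],[0,0,0,0],[0,0,0,0],[0,0,0,0],[0,0,0,0],[0,0,0,0],[0,0,0,0],[0,0,0,0],[0,0,0.05,0],[0,0,0.05,0]]]'
python3 - <<'E'
from h import *
s,R=st();tipinfo(s,R)
E
```

```text
time: 32.17
tool_pos: [552.1, 183.4, 163.7]
tcp_rot: [-178.5, -1.8, 70.2]
ft_force: [-2.6, -2.0, 6.5]
finger_gap: 15.2
t 32.17 tcp [552.12 183.36 163.7 ] lean [-0.0134  0.0381] yaw 70.15 F [-2.63 -1.98  6.47] T [-0.37   0.907  0.013] gap 15.2 j [ 11.88   7.08  92.86   2.33  80.37 -58.69]
grasp pt [552.37 182.65 182.38]
H0 upright tip [552.97 183.62  72.6 ] keyup [-0.0003 -0.0105]
H1 padaligned tip [553.71 185.91  72.62] keyup [-0.0071 -0.0315]
```

```bash
python3 -m pendant '[[[0,0,0.08,0],[0,0,0.03,0],[0.01,0,0.02,0.4],[0.01,0,0.02,0.4],[0.01,0,0.02,0.4],[0.01,0,0.02,0.4],[0.01,0,0.02,0.4],[0.01,0,0.02,0.4],[0,0,0.02,0],[0,0,0.02,0]]]'
python3 - <<'E'
from h import *
s,R=st();tipinfo(s,R)
E
```

```text
time: 33.0
tool_pos: [553.8, 184.1, 162.9]
tcp_rot: [-178.4, -1.5, 58.6]
ft_force: [-4.2, -0.5, 7.3]
finger_gap: 15.6
t 33.0 tcp [553.77 184.09 162.91] lean [-0.0094  0.0372] yaw 58.61 F [-4.25 -0.54  7.31] T [-0.349  0.989  0.05 ] gap 15.61 j [ 11.97   7.19  92.82   2.23  80.08 -47.04]
grasp pt [553.95 183.39 181.59]
H0 upright tip [554.31 183.93  71.8 ] keyup [ 0.0015 -0.0074]
H1 padaligned tip [555.49 186.02  71.82] keyup [-0.0093 -0.0267]
```

```bash
python3 -m pendant '[[[-0.02,-0.03,0.07,0],[-0.02,-0.03,0.05,0],[-0.01,-0.02,0.025,0.5],[0,-0.02,0.025,0.5],[0.01,-0.01,0.025,0.5],[0.01,-0.01,0.025,0.5],[0.01,0,0.025,0.5],[0.01,0,0.025,0.5],[0.01,0,0.025,0.3],[0,0,0.02,0]]]'
python3 - <<'E'
from h import *
s,R=st();tipinfo(s,R)
E
```

```text
time: 33.83
tool_pos: [554.1, 184.1, 162.3]
tcp_rot: [-178.4, -1.3, 42.7]
ft_force: [-3.3, -0.7, 7.5]
finger_gap: 15.6
t 33.83 tcp [554.13 184.11 162.34] lean [-0.0027  0.0351] yaw 42.72 F [-3.32 -0.66  7.52] T [-0.335  1.022  0.05 ] gap 15.63 j [ 12.09   6.94  93.14   2.03  79.65 -31.  ]
grasp pt [554.18 183.45 181.03]
H0 upright tip [554.25 183.51  71.24] keyup [ 0.0033 -0.0043]
H1 padaligned tip [555.95 185.2   71.24] keyup [-0.0124 -0.0198]
```

```bash
python3 -m pendant '[[[-0.02,-0.04,0.08,0],[-0.02,-0.04,0.06,0],[-0.01,-0.03,0.04,0.4],[0,-0.02,0.04,0.4],[0,-0.02,0.04,0.4],[0,-0.02,0.04,0.4],[0,0,0.035,0.4],[0,0,0.035,0.4],[0,0,0.03,0],[0,0,0.03,0]]]'
python3 - <<'E'
from h import *
s,R=st();tipinfo(s,R)
b=snapshot("scene");a=snapshot("top")
crop(b,180,110,70,90,7,"pics/s8.png");crop(a,160,160,70,70,7,"pics/t8.png")
E
```

```text
time: 34.67
tool_pos: [554.1, 184.1, 161.3]
tcp_rot: [-178.6, -1.2, 31.1]
ft_force: [-5.6, -1.3, 7.8]
finger_gap: 15.1
t 34.67 tcp [554.09 184.15 161.29] lean [0.0058 0.032 ] yaw 31.12 F [-5.57 -1.34  7.83] T [-0.376  1.272  0.039] gap 15.07 j [ 12.27   6.59  93.64   1.75  79.06 -19.18]
grasp pt [553.98 183.55 179.98]
H0 upright tip [554.21 183.26  70.19] keyup [ 0.001  -0.0019]
H1 padaligned tip [556.22 184.57  70.19] keyup [-0.0175 -0.0139]
```

View pics/s8.png

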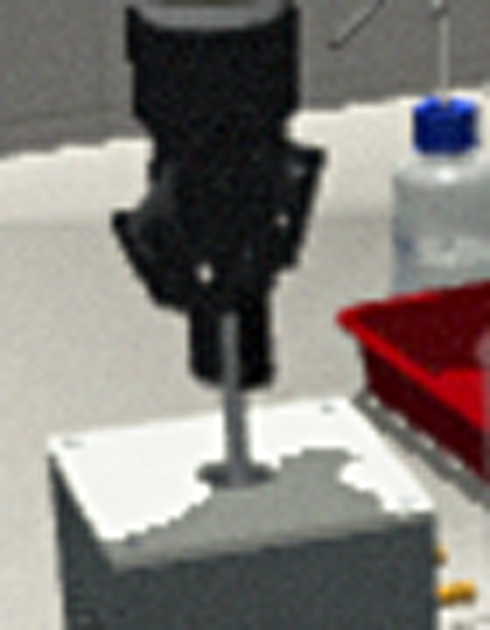

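View pics/t8.png

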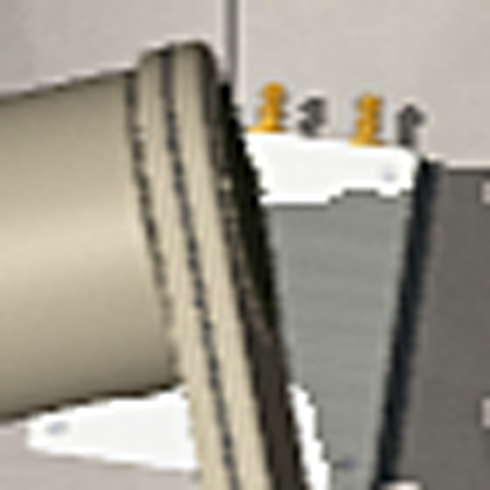

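```bash
python3 -m pendant '[[[-0.05,-0.03,0.06,0],[-0.05,-0.03,0.05,0],[-0.05,-0.03,0.04,0.4],[-0.03,-0.02,0.04,0.5],[-0.03,-0.02,0.04,0.5],[-0.03,-0.01,0.04,0.5],[-0.03,-0.01,0.04,0.5],[-0.02,-0.01,0.035,0.5],[-0.02,-0.01,0.03,0],[0,0,0.03,0]]]'
python3 - <<'E'
from h import *
s,R=st();tipinfo(s,R)
E
```

```text
time: 35.6
tool_pos: [553.3, 183.8, 162.4]
tcp_rot: [-178.6, -1.8, 17.1]
ft_force: [-5.9, -0.9, 7.1]
finger_gap: 15.4
t 35.6 tcp [553.32 183.76 162.4 ] lean [0.0229 0.0318] yaw 17.14 F [-5.87 -0.92  7.1 ] T [-0.333  1.266  0.027] gap 15.43 j [12.39  5.51 94.68  1.53 78.14 -5.06]
grasp pt [552.89 183.16 181.08]
H0 upright tip [554.09 183.07  71.3 ] keyup [-0.0091 -0.0043]
H1 padaligned tip [556.36 183.86  71.32] keyup [-0.0299 -0.0115]
```

```bash
python3 -m pendant '[[[0,0,0.06,0.3],[0,0,0.06,0.5],[0,0,0.05,0.5],[0,0,0.04,0.5],[0,0,0.04,0.5],[0,0,0.03,0.5],[0,0,0.03,0.5],[0,0,0.02,0],[0,0,0,0],[0,0,0,0]]]'
python3 - <<'E'
from h import *
s,R=st();tipinfo(s,R)
E
```

```text
time: 36.43
tool_pos: [553.7, 183.1, 162.1]
tcp_rot: [-178.3, -1.5, 1.3]
ft_force: [-5.8, -1.3, 8.0]
finger_gap: 15.6
t 36.43 tcp [553.66 183.13 162.09] lean [0.025  0.0304] yaw 1.27 F [-5.76 -1.34  7.99] T [-0.406  1.182  0.115] gap 15.58 j [12.39  5.46 94.77  1.42 78.   10.83]
grasp pt [553.19 182.56 180.77]
H0 upright tip [553.69 182.81  70.98] keyup [-0.0042 -0.0077]
H1 padaligned tip [556.09 182.94  70.99] keyup [-0.0262 -0.0089]
```

```bash
python3 -m pendant '[[[0,0,-0.06,-0.4],[0,0,-0.1,-0.4],[0,0,-0.15,0],[-0.06,0.05,-0.2,0],[0,0,-0.2,0],[0,0,0,0],[0,0,0,0],[0,0,0,0],[0,0,0,0],[0,0,0,0]]]'
python3 - <<'E'
from h import *
s,R=st();tipinfo(s,R)
E
```

```text
time: 37.27
tool_pos: [551.8, 181.7, 174.9]
tcp_rot: [-178.4, -1.5, 4.8]
ft_force: [0.9, 0.7, -2.3]
finger_gap: 15.4
t 37.27 tcp [551.76 181.69 174.93] lean [0.024  0.0308] yaw 4.84 F [ 0.86  0.67 -2.26] T [-0.007 -0.022 -0.03 ] gap 15.37 j [12.27  4.61 94.3   1.46 79.38  7.15]
grasp pt [551.31 181.11 193.61]
H0 upright tip [551.9  181.27  83.82] keyup [-0.0046 -0.0068]
H1 padaligned tip [554.28 181.55  83.84] keyup [-0.0266 -0.0095]
```

```bash
python3 -m pendant '[[[-0.02,-0.09,-0.1,0],[-0.02,-0.09,-0.1,0],[0,0,-0.3,0],[0,0,-0.3,0],[0,0,0,0],[0,0,0,0],[0,0,0,0],[0,0,0,0],[0,0,0,0],[0,0,0,0]]]'
python3 - <<'E'
from h import *
s,R=st();tipinfo(s,R)
E
```

```text
time: 38.1
tool_pos: [550.2, 185.2, 193.0]
tcp_rot: [-178.3, -1.5, 4.8]
ft_force: [-0.3, -0.0, -1.3]
finger_gap: 15.3
t 38.1 tcp [550.23 185.21 192.97] lean [0.0245 0.031 ] yaw 4.84 F [-0.33 -0.03 -1.31] T [-0.033 -0.036  0.004] gap 15.31 j [12.64  3.81 93.22  1.44 81.21  7.58]
grasp pt [549.78 184.63 211.66]
H0 upright tip [550.42 184.81 101.86] keyup [-0.0051 -0.007 ]
H1 padaligned tip [552.8  185.1  101.88] keyup [-0.027  -0.0097]
```

```bash
python3 -m pendant '[[[0.02,0,-0.4,0],[0.02,0,-0.5,0],[0,0,-0.6,0],[0,0,-0.6,0],[0,0,-0.6,0],[0,0,0,0],[0,0,0,0],[0,0,0,0],[0,0,0,0],[0,0,0,0]]]'
python3 - <<'E'
from h import *
s,R=st();tipinfo(s,R)
E
python3 plan.py 553 188 253 4.84 564 -135 256 88 18
```

```text
time: 38.93
tool_pos: [550.4, 183.4, 255.0]
tcp_rot: [-178.3, -1.7, 4.8]
ft_force: [0.4, -0.0, -1.3]
finger_gap: 15.2
t 38.93 tcp [550.39 183.42 255.04] lean [0.0276 0.0316] yaw 4.83 F [ 0.37 -0.03 -1.33] T [-0.033  0.034  0.013] gap 15.22 j [12.47  1.86 88.75  1.43 87.45  7.57]
grasp pt [549.87 182.83 273.73]
H0 upright tip [550.86 183.08 163.94] keyup [-0.0082 -0.0076]
H1 padaligned tip [553.24 183.37 163.96] keyup [-0.0302 -0.0103]
[[-0.05, 0.9, -0.01, -1.01], [-0.12, 0.89, -0.01, -1.01], [-0.19, 0.88, -0.01, -1.01], [-0.26, 0.86, -0.01, -1.01], [-0.33, 0.84, -0.01, -1.01], [-0.39, 0.81, -0.01, -1.01], [-0.46, 0.77, -0.01, -1.01], [-0.52, 0.73, -0.01, -1.01], [-0.58, 0.69, -0.01, -1.01], [-0.63, 0.64, -0.01, -1.01], [-0.68, 0.59, -0.01, -1.01], [-0.72, 0.53, -0.01, -1.01], [-0.76, 0.47, -0.01, -1.01], [-0.8, 0.41, -0.01, -1.01], [-0.83, 0.34, -0.01, -1.01], [-0.85, 0.27, -0.01, -1.01], [-0.87, 0.2, -0.01, -1.01], [-0.89, 0.13, -0.01, -1.01]]
```

```bash
python3 -m pendant '[[[-0.03,0.8,0,-0.9],[-0.1,0.9,0,-1],[-0.17,0.88,0,-1],[-0.24,0.87,0,-1],[-0.31,0.84,0,-1],[-0.38,0.81,0,-1],[-0.44,0.78,0,-1],[-0.5,0.74,0,-1],[-0.56,0.7,0,-1],[-0.6,0.65,0,-1]]]'
python3 - <<'E'
from h import *
s,R=st();tipinfo(s,R)
a=snapshot("top");cv2.imwrite("pics/t9full.png",a[:,:,::-1])
crop(a,155,165,80,80,6,"pics/t9.png")
p,q=s['tool_pos'],s['tcp_rot']
import subprocess
E
```

```text
time: 39.77
tool_pos: [556.7, 3.2, 240.7]
tcp_rot: [-179.5, -2.0, 52.6]
ft_force: [-0.1, 0.6, -2.2]
finger_gap: 15.6
t 39.77 tcp [556.67   3.23 240.73] lean [0.0142 0.033 ] yaw 52.57 F [-0.15  0.6  -2.19] T [-0.018  0.009  0.009] gap 15.64 j [ -6.24  -0.25  92.36   1.97  87.29 -58.91]
grasp pt [556.4    2.62 259.41]
H0 upright tip [558.97   2.56 149.65] keyup [-0.0189 -0.0025]
H1 padaligned tip [560.37   4.51 149.68] keyup [-0.0318 -0.0205]
```

View pics/t9.png

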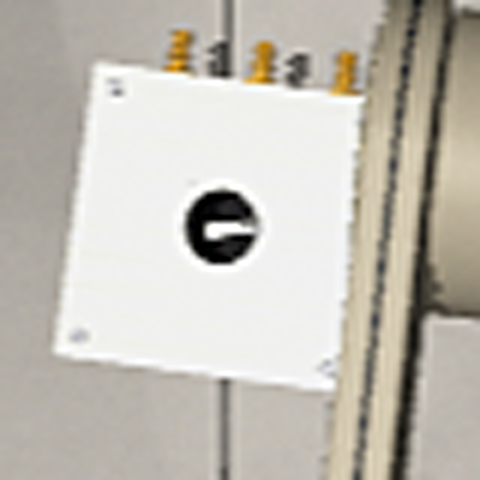

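The bar now lies nearly crosswise, running from (207,232) to (258,225) in the crop. I'll quantify its angle, then carry on to the holder.

```bash
python3 - <<'E'
from h import *
g=cv2.cvtColor(cv2.imread("pics/t9full.png"),cv2.COLOR_BGR2GRAY).astype(float)
ys,xs=np.mgrid[192:214,181:203]
w=np.where(np.hypot(xs-191.3,ys-202.3)<4.7,np.clip(g[192:214,181:203]-60,0,150),0)
pts=np.array([ray("top",x,y,85)[:2] for x,y in zip(xs.ravel(),ys.ravel())]);ww=w.ravel()
mu=np.average(pts,axis=0,weights=ww);e,v=np.linalg.eigh(np.cov((pts-mu).T,aweights=ww+1e-9))
d=v[:,1];a=np.arctan2(d[1],d[0]);a=a if a<0 else a-np.pi
print("bar world",a,"knob cw",-a-.129, mu)
E
python3 plan.py 556.7 3.2 240.7 52.57 563 -135 250 88 8
python3 -m pendant '[[[-0.5,0.5,-0.06,-0.8],[-0.68,0.52,-0.06,-0.95],[-0.72,0.47,-0.06,-0.95],[-0.75,0.4,-0.06,-0.95],[-0.78,0.35,-0.06,-0.95],[-0.8,0.28,-0.06,-0.95],[-0.82,0.22,-0.06,-0.9],[-0.75,0.15,-0.06,-0.8],[0,0,0,0],[0,0,0,0]]]'
python3 - <<'E'
from h import *
s,R=st();tipinfo(s,R)
E
```

```text
bar world -1.4595716453240506 knob cw 1.3305716453240506 [552.44287664 189.00780698]
[[-0.66, 0.56, -0.06, -0.97], [-0.7, 0.5, -0.06, -0.97], [-0.74, 0.45, -0.06, -0.97], [-0.77, 0.39, -0.06, -0.97], [-0.8, 0.33, -0.06, -0.97], [-0.82, 0.27, -0.06, -0.97], [-0.84, 0.2, -0.06, -0.97], [-0.85, 0.14, -0.06, -0.97]]
time: 40.65
tool_pos: [563.3, -137.7, 237.1]
tcp_rot: [-179.9, -2.0, 87.4]
ft_force: [0.6, 0.3, -2.5]
finger_gap: 15.4
t 40.65 tcp [ 563.27 -137.74  237.08] lean [0.0007 0.0346] yaw 87.38 F [ 0.64  0.29 -2.49] T [-0.028  0.032  0.005] gap 15.37 j [ -19.99    4.68   87.68    1.88   88.29 -107.44]
grasp pt [ 563.25 -138.39  255.77]
H0 upright tip [ 566.26 -137.04  146.03] keyup [-0.0219 -0.0122]
H1 padaligned tip [ 566.28 -134.64  146.06] keyup [-0.0221 -0.0343]
```

```bash
python3 -m pendant '[[[-0.03,-0.03,0.65,0],[-0.03,-0.03,0.65,0],[-0.03,-0.03,0.65,0],[-0.03,-0.03,0.65,0],[-0.03,-0.03,0.65,0],[-0.03,-0.03,0.65,0],[0,0,0,0],[0,0,0,0],[0,0,0,0],[0,0,0,0]]]'
python3 - <<'E'
from h import *
s,R=st();tipinfo(s,R)
b=snapshot("scene");cv2.imwrite("pics/s10full.png",b[:,:,::-1])
crop(b,225,150,70,80,7,"pics/s10.png")
f=lambda p:((np.array(proj("scene",p))-[225,150])*7).round()
print("holder top",f([563,-135.5,45]))
for n,tw in(("H0",[563,-135.4,10]),("H1",[563,-133.0,10])):
    tt=Rg.T@(np.array(tw)-Pg);print(n,f(s['tool_pos']+R@tt))
E
```

```text
time: 41.48
tool_pos: [554.8, -129.4, 144.2]
tcp_rot: [-179.4, -2.3, 87.1]
ft_force: [0.5, -0.0, -1.8]
finger_gap: 15.4
t 41.48 tcp [ 554.84 -129.39  144.21] lean [-0.0093  0.0399] yaw 87.15 F [ 0.53 -0.01 -1.82] T [-0.056 -0.044  0.015] gap 15.4 j [ -19.55    7.13   94.91    2.01   79.24 -107.11]
grasp pt [ 555.02 -130.14  162.89]
H0 upright tip [ 556.92 -128.22   53.13] keyup [-0.0119 -0.0175]
H1 padaligned tip [ 556.96 -125.82   53.17] keyup [-0.0122 -0.0395]
holder top [262. 616.]
H0 [240. 594.]
H1 [237. 591.]
```

View pics/s10.png

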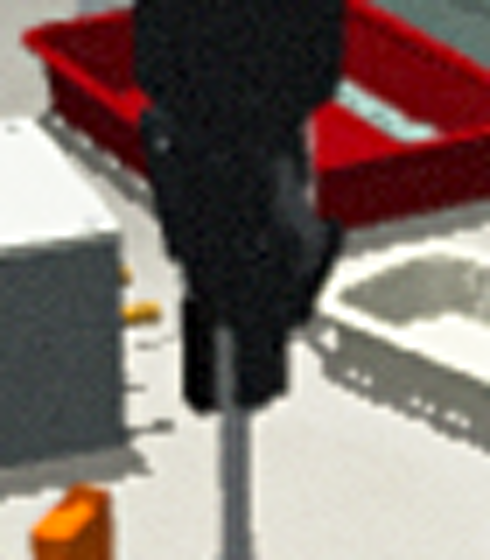

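```bash
python3 -m pendant '[[[-0.2,0.14,-0.15,0],[-0.2,0.14,-0.1,0],[0,0,0,0],[0,0,0,0],[0,0,0,0],[0,0,0,0],[0,0,0,0],[0,0,0,0],[0,0,0,0],[0,0,0,0]]]'
python3 - <<'E'
from h import *
s,R=st();tipinfo(s,R)
b=snapshot("scene");cv2.imwrite("pics/s11full.png",b[:,:,::-1])
crop(b,225,190,70,80,7,"pics/s11.png")
f=lambda p:((np.array(proj("scene",p))-[225,190])*7).round()
print("holder top",f([563,-135.5,45]))
for n,tw in(("H0",[563,-135.4,10]),("H1",[563,-133.0,10])):
    tt=Rg.T@(np.array(tw)-Pg);print(n,f(s['tool_pos']+R@tt))
E
```

```text
time: 42.37
tool_pos: [563.2, -140.1, 153.5]
tcp_rot: [-179.7, -2.1, 87.1]
ft_force: [0.7, -0.6, -2.6]
finger_gap: 15.2
t 42.37 tcp [ 563.19 -140.07  153.46] lean [-0.0026  0.0375] yaw 87.11 F [ 0.67 -0.56 -2.61] T [-0.016  0.033 -0.034] gap 15.21 j [ -20.27    7.92   93.04    1.99   79.93 -107.74]
grasp pt [ 563.24 -140.77  172.15]
H0 upright tip [ 565.88 -139.12   62.4 ] keyup [-0.0185 -0.015 ]
H1 padaligned tip [ 565.92 -136.72   62.43] keyup [-0.0189 -0.0371]
holder top [262. 336.]
H0 [273. 300.]
H1 [270. 297.]
```

View pics/s11.png

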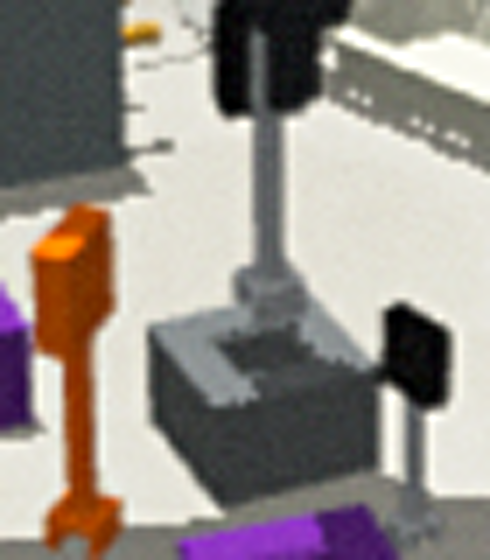

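```bash
python3 -m pendant '[[[0.03,-0.05,0.25,0],[0.02,-0.04,0.25,0],[0,0,0,0],[0,0,0,0],[0,0,0,0],[0,0,0,0],[0,0,0,0],[0,0,0,0],[0,0,0,0],[0,0,0,0]]]'
python3 - <<'E'
from h import *
s,R=st();tipinfo(s,R)
E
```

```text
time: 43.25
tool_pos: [560.8, -138.1, 141.8]
tcp_rot: [-179.7, -2.2, 87.1]
ft_force: [0.2, -0.5, -2.0]
finger_gap: 15.4
t 43.25 tcp [ 560.82 -138.1   141.81] lean [-0.0036  0.0379] yaw 87.12 F [ 0.23 -0.51 -2.03] T [-0.024  0.04  -0.012] gap 15.37 j [ -20.17    8.13   94.07    2.     78.75 -107.7 ]
grasp pt [ 560.89 -138.81  160.49]
H0 upright tip [ 563.41 -137.11   50.74] keyup [-0.0175 -0.0154]
H1 padaligned tip [ 563.45 -134.71   50.78] keyup [-0.0179 -0.0375]
```

```bash
python3 -m pendant '[[[0,0,0.25,0],[0,0,0.25,0],[0,0,0,0],[0,0,0,0],[0,0,0,0],[0,0,0,0],[0,0,0,0],[0,0,0,0],[0,0,0,0],[0,0,0,0]]]'
python3 - <<'E'
from h import *
s,R=st();tipinfo(s,R)
b=snapshot("scene")
crop(b,225,190,70,80,7,"pics/s12.png")
E
```

```text
time: 44.08
tool_pos: [560.8, -137.8, 130.8]
tcp_rot: [-179.7, -2.2, 87.1]
ft_force: [0.4, 0.1, -2.2]
finger_gap: 15.3
t 44.08 tcp [ 560.81 -137.76  130.75] lean [-0.0036  0.0378] yaw 87.12 F [ 0.4   0.13 -2.19] T [ 0.063 -0.021  0.02 ] gap 15.25 j [ -20.13    8.68   94.67    2.01   77.6  -107.71]
grasp pt [ 560.88 -138.46  149.44]
H0 upright tip [ 563.4  -136.77   39.69] keyup [-0.0176 -0.0154]
H1 padaligned tip [ 563.44 -134.37   39.72] keyup [-0.0179 -0.0375]
```

View pics/s12.png

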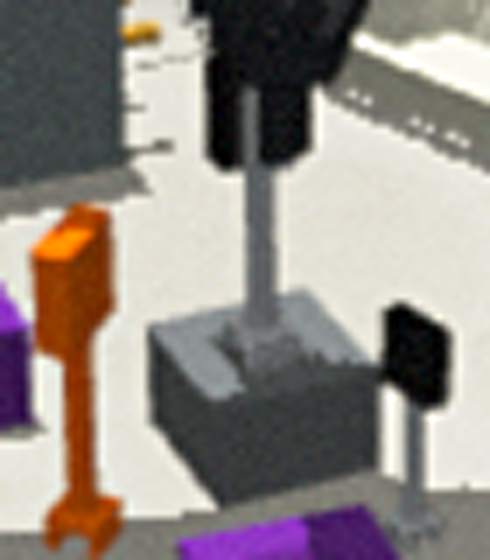

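```bash
python3 -m pendant '[[[-0.02,0,0.25,0],[-0.01,0,0.25,0],[0,0,0.25,0],[0,0,0,0],[0,0,0,0],[0,0,0,0],[0,0,0,0],[0,0,0,0],[0,0,0,0],[0,0,0,0]]]'
python3 - <<'E'
from h import *
s,R=st();tipinfo(s,R)
E
```

```text
time: 44.97
tool_pos: [560.5, -137.7, 113.8]
tcp_rot: [-179.7, -2.2, 87.1]
ft_force: [-0.9, -1.1, -2.8]
finger_gap: 15.0
t 44.97 tcp [ 560.54 -137.69  113.77] lean [-0.004  0.038] yaw 87.12 F [-0.92 -1.05 -2.84] T [-0.058  0.043 -0.006] gap 15.02 j [ -20.14    9.61   95.5     2.03   75.87 -107.77]
grasp pt [ 560.61 -138.4   132.45]
H0 upright tip [ 563.09 -136.69   22.7 ] keyup [-0.0171 -0.0156]
H1 padaligned tip [ 563.12 -134.29   22.74] keyup [-0.0175 -0.0376]
```

Tip z is about 23 with no contact. I'll lower gently toward the floor at z = 10.

```bash
python3 -m pendant '[[[0,0,0.2,0],[0,0,0.2,0],[0,0,0,0],[0,0,0,0],[0,0,0.06,0],[0,0,0.06,0],[0,0,0,0],[0,0,0,0],[0,0,0,0],[0,0,0,0]]]'
python3 - <<'E'
from h import *
s,R=st();tipinfo(s,R)
E
```

```text
time: 45.8
tool_pos: [560.6, -137.3, 102.4]
tcp_rot: [-179.7, -2.2, 87.1]
ft_force: [0.6, 1.3, -1.8]
finger_gap: 15.7
t 45.8 tcp [ 560.63 -137.3   102.42] lean [-0.0037  0.0379] yaw 87.12 F [ 0.61  1.26 -1.75] T [-0.062 -0.018 -0.004] gap 15.72 j [ -20.1    10.26   96.02    2.04   74.67 -107.78]
grasp pt [ 560.69 -138.01  121.11]
H0 upright tip [ 563.21 -136.3    11.36] keyup [-0.0175 -0.0155]
H1 padaligned tip [ 563.25 -133.9    11.4 ] keyup [-0.0178 -0.0376]
```

```bash
python3 -m pendant '[[[0,0,0.06,0],[0,0,0.04,0],[0,0,0,0],[0,0,0,0],[0,0,0,0],[0,0,0,0],[0,0,0,0],[0,0,0,0],[0,0,0,0],[0,0,0,0]]]'
python3 - <<'E'
from h import *
s,R=st();tipinfo(s,R)
E
```

```text
time: 46.63
tool_pos: [561.2, -137.5, 101.4]
tcp_rot: [-179.8, -2.1, 87.1]
ft_force: [-0.6, 0.2, -1.2]
finger_gap: 15.5
t 46.63 tcp [ 561.25 -137.46  101.35] lean [-0.0022  0.0373] yaw 87.12 F [-0.56  0.24 -1.19] T [ 0.003  0.07  -0.023] gap 15.46 j [ -20.09   10.34   96.06    2.04   74.47 -107.78]
grasp pt [ 561.29 -138.16  120.04]
H0 upright tip [ 563.97 -136.52   10.29] keyup [-0.019  -0.0149]
H1 padaligned tip [ 564.   -134.12   10.33] keyup [-0.0193 -0.037 ]
```

```bash
python3 -m pendant '[[[0,0,0,0],[0,0,0,0],[0,0,0,0],[0,0,0,0],[0,0,0,0],[0,0,0,0],[0,0,0,0],[0,0,0,0],[0,0,0,0],[0,0,0,0]]]' 1 40
python3 - <<'E'
from h import *
s,R=st()
b=snapshot("scene")
crop(b,215,150,80,110,5,"pics/s13.png")
E
```

```text
time: 47.47
tool_pos: [562.1, -137.7, 102.2]
tcp_rot: [-179.9, -2.1, 87.1]
ft_force: [-0.4, 0.6, -1.0]
finger_gap: 85.5
t 47.47 tcp [ 562.07 -137.72  102.22] lean [-0.0002  0.0367] yaw 87.12 F [-0.39  0.58 -0.96] T [-0.028  0.048 -0.04 ] gap 85.53 j [ -20.09   10.3    96.      2.05   74.44 -107.78]
grasp pt [ 562.07 -138.41  120.91]
```

View pics/s13.png

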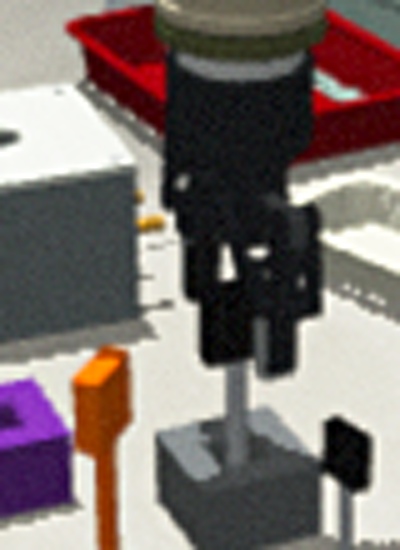

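The jaws are open and the key is standing in the pocket. I'll withdraw upward and then check from both cameras.

```bash
python3 -m pendant '[[[0,0,-0.2,0],[0,0,-0.3,0],[0,0,-0.5,0],[0,0,-0.7,0],[0,0,-0.8,0],[0,0,-0.8,0],[0,0,-0.8,0],[0,0,-0.8,0],[0,0,-0.8,0],[0,0,-0.6,0]]]'
python3 -m pendant '[[[0,-0.8,0,0],[0,-0.9,0,0],[0,-1,0,0],[0,-1,0,0],[0,-1,0,0],[0,-1,0,0],[0,-1,0,0],[0,-1,0,0],[0,0,0,0],[0,0,0,0]]]'
python3 - <<'E'
from h import *
s,R=st()
b=snapshot("scene");a=snapshot("top")
cv2.imwrite("pics/t14full.png",a[:,:,::-1])
crop(b,130,110,190,160,4,"pics/s14.png")
x=cv2.resize(a[165:245,155:235],None,fx=5,fy=5,interpolation=cv2.INTER_CUBIC);y=cv2.resize(a[175:255,265:345],None,fx=5,fy=5,interpolation=cv2.INTER_CUBIC)
cv2.imwrite("pics/t14.png",np.hstack([x,y])[:,:,::-1])
E
```

```text
time: 48.35
tool_pos: [560.6, -142.2, 237.8]
tcp_rot: [-179.7, -2.1, 87.1]
ft_force: [-0.2, -0.0, 0.3]
finger_gap: 85.2
time: 49.18
tool_pos: [404.0, -135.5, 251.1]
tcp_rot: [179.3, -1.8, 87.2]
ft_force: [0.2, -0.4, -0.3]
finger_gap: 85.5
t 49.18 tcp [ 404.   -135.48  251.14] lean [0.0142 0.0302] yaw 87.18 F [ 0.17 -0.36 -0.27] T [-0.002  0.044 -0.005] gap 85.47 j [ -27.09  -21.14  109.59    1.91   91.61 -114.21]
grasp pt [ 403.73 -136.04  269.83]
```

View pics/s14.png

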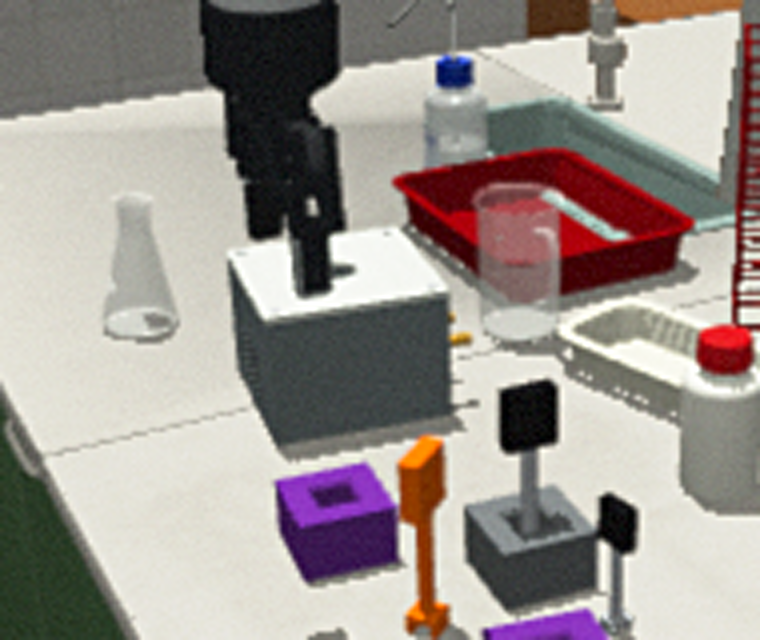

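View pics/t14.png

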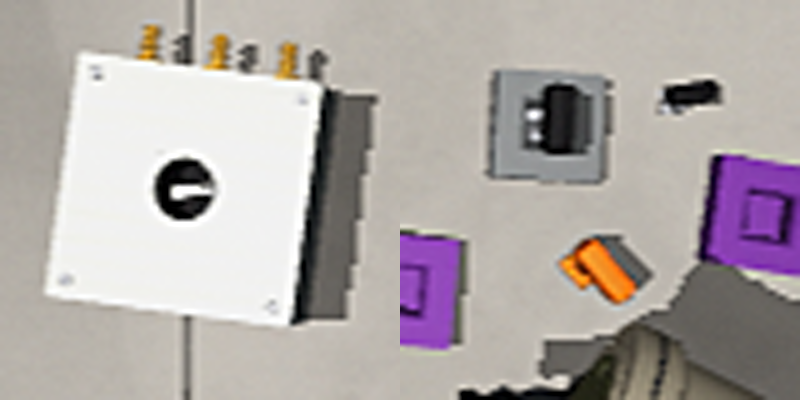

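Run:
```python
from fit import *
for n in("top0","t14full"):
    g=cv2.cvtColor(cv2.imread(f"pics/{n}.png"),cv2.COLOR_BGR2GRAY).astype(np.float32)
    m=(g[189:209,291:303]<45);ys,xs=np.nonzero(m);print(n,xs.mean()+291,ys.mean()+189,m.sum())
    fit(g,[563,-133,-.05],40,16,145,(0,1,2,3),-1,n)
g=cv2.cvtColor(cv2.imread("pics/t14full.png"),cv2.COLOR_BGR2GRAY).astype(float)
ys,xs=np.mgrid[192:214,181:203]
w=np.where(np.hypot(xs-191.3,ys-202.3)<4.7,np.clip(g[192:214,181:203]-60,0,150),0).ravel()
pts=np.array([ray("top",x,y,85)[:2] for x,y in zip(xs.ravel(),ys.ravel())])
mu=np.average(pts,axis=0,weights=w);e,v=np.linalg.eigh(np.cov((pts-mu).T,aweights=w+1e-9));d=v[:,1];a=np.arctan2(d[1],d[0]);a=a if a<0 else a-np.pi
print("knob cw",-a-.129)
a0=cv2.imread("pics/top0.png").astype(int);a1=cv2.imread("pics/t14full.png").astype(int)
d=np.abs(a0-a1).max(2)
for nm,(u,v) in dict(bottle=(283,142),flask=(128,237),beaker=(378,212)).items():print(nm,d[v-15:v+15,u-15:u+15].max(),d[v-15:v+15,u-15:u+15].mean())
```

```text
top0 296.5529411764706 198.61176470588236 85
top0 [ 5.63243e+02 -1.32612e+02 -8.60000e-02] -351.8
t14full 296.24175824175825 198.4835164835165 91
t14full [ 5.63608e+02 -1.30567e+02 -4.70000e-02] -341.8
knob cw 1.3291777198902257
bottle 6 2.6255555555555556
flask 25 2.807777777777778
beaker 6 2.721111111111111
```

```bash
python3 -c "
from bench import *
print(hand_in()); print(sense()['time'])"
```

```text
the job is handed in; nothing more can be done
None
the job is handed in; nothing more can be done
```

The knob is turned to its second position and the key is back upright in its grey holder. I handed the job in at about 49 s of the 72 s allowed. No verdict was reported.

**What I did:** I took the large black key from the grey holder and passed it through the guard opening without touching it. I seated the fork on the bar by feel, with contact at about the spring's 4.5 N preload. I pushed in with about 9–10 N and turned clockwise past the catch. Then I backed off slightly, withdrew and put the key back.

**Last checks:**
- **Knob:** the top view puts it at about 1.33 rad, where 1.08 is needed and the stop is at 1.35.
- **Key:** it stands upright in the grey pocket, with its handle within about 2 mm of where it started.
- **Bystanders:** the bottle, flask and beaker show no movement, comparing the top view before and after.
- **Robot:** the arm is clear with the jaws open, and the wrist force reads about zero.

**What did not go to plan:**
- **Tool tilt:** fast moves tilted the tool by up to about 6°, so I spent some time correcting that before inserting the key.
- **Push force:** it read 9–10 N at the end of each step, a little under the 10–11 N asked. I did not read it between steps.
- **Side load:** a sideways load of up to about 6 N built up at the knob while turning.

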